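# Clear the jammed vial feeder and close its drive cover

### The job

Vials have jammed in the feed chute: nudge each one that is caught under the keeper lips back up the chute until it is free of them, lift it out, and put every vial from the chute into the empty steel tray. Then close the drive unit beside it: slide the flat cover plate by its handle toward the end stops until its two holes drop over the locating pins and it lies flat on the deck, and only after that turn all three clamp knobs clockwise to their end stops. Leave the other things on the bench alone.

Things in the scene. Friction and masses are not known exactly. Their poses are not given: they have to be found in the camera images.
- chute: the feed chute on its stand, fixed to the bench behind the tray: 84 mm (x, -36 to 48) by 270 mm (y), origin on the bench under its middle, z up. The chute climbs toward its +y. Its highest part, the keeper, reaches 97 mm above the bench.
- chute_low (a point): low end of the chute: middle of its floor at the inner face of the closed gate, 14 mm above the bench; axes as the chute's (z up, y level). From here the floor climbs straight along the chute's +y at 0.14 rad for 244 mm (lengths are measured along the slope); the channel is 46 mm wide.
- keeper_end (a point): middle of the chute floor under the uphill end of the keeper, 115 mm up the slope from chute_low. Below it two lips, 62.5 to 65.5 mm off the floor, leave a slot 36 mm wide: caps stand 12 mm up through it, bodies cannot pass. Above it walls are 23 mm high, open on top: a vial lifts out once its centre is 25 mm or more above here; there is room up to 105 mm.
- vial_a: a glass vial with ribbed cap, like the others (the one nearest the gate, 26 to 32 mm up the slope); may be absent. Body 44 mm across and 60 mm tall, cap 33 mm across and 18 mm tall, 85 g. Origin at the centre of its underside, z to the cap. It starts square to the sloping floor; pushed, or held loosely, by the cap it tips and binds; a cap gripped fore and aft (along the chute) leads it well.
- vial_b: a glass vial with ribbed cap, like the others (the middle one, 92 to 98 mm up the slope); may be absent. Body 44 mm across and 60 mm tall, cap 33 mm across and 18 mm tall, 85 g. Origin at the centre of its underside, z to the cap. It starts square to the sloping floor; pushed, or held loosely, by the cap it tips and binds; a cap gripped fore and aft (along the chute) leads it well.
- vial_c: a glass vial with ribbed cap, like the others (the uppermost, 158 to 175 mm up the slope); may be absent. Body 44 mm across and 60 mm tall, cap 33 mm across and 18 mm tall, 85 g. Origin at the centre of its underside, z to the cap. It starts square to the sloping floor; pushed, or held loosely, by the cap it tips and binds; a cap gripped fore and aft (along the chute) leads it well.
- vial_a_mid (a point): point on the axis of vial_a, 35 mm from its underside
- vial_b_mid (a point): point on the axis of vial_b, 35 mm from its underside
- vial_c_mid (a point): point on the axis of vial_c, 35 mm from its underside
- tool_tray: the empty low steel tray on the bench, fixed; outside 153 mm (x) by 235 mm (y), inside 143 by 228 mm, rim 16 mm high, inner floor level with the bench, origin at its centre, z up.
- drive_unit: the drive unit, fixed to the bench to the left of the tray and chute: a low white housing 280 mm (x, -148 to 132) by 150 mm (y), origin on the bench under its middle, z up. Its deck is 30 mm high and carries a raised aluminium run-on at the robot's end, the cover plate, two locating pins, two end stops and three clamp knobs that reach 89 mm above the bench.
- plate: aluminium cover plate, 100 mm (x) by 80 mm (y) by 8 mm, 0.25 kg, origin at the centre of its underside, z up. Two through holes, 14 mm across, at x = 0, y = -29 and +29 mm. Black bar handle along x over its centre: 50 mm long, 14 mm thick, from 20 to 48 mm above the underside, on two posts. It starts on the run-on, 90 to 105 mm short of its seat (toward the unit's -x), slightly askew.
- plate_seat (a point): where the plate's origin belongs when seated, on the low deck, 30 mm above the bench; axes as the drive unit's. Two round-topped pins, 10 mm across, 5 mm tall, stand 29 mm to either side along y. The run-on, 6 mm above the low deck, ends 55 mm before it (-x): the plate slides from it over the pin tops, then drops. End stops stand 1.7 mm beyond its +x end.
- clamp_near (a joint): clamp knob beside the plate's seat (-y side), nearer the robot: its angle, 0 = free (toe turned away, toward the robot and the right), growing clockwise seen from above to the end stop at 2.4 rad (toe over the plate). Starts between 0 and 0.3, turns against 0.06 N m of friction, stays where left; the toe clears the seated plate by 2 mm and is blocked by an unseated one.
- clamp_near_grip (a point): grip of the clamp knob nearer the robot: centre of its black upright bar, 46 mm long, 13 mm thick, 28 mm tall, 75 mm above the bench; x runs along the bar, the way its steel toe points (toe reaches 38 mm from the axis), z up; it turns about the vertical through this point. Below the bar a 26 mm round hub.
- clamp_mid (a joint): clamp knob beside the plate's seat (-y side), farther from the robot: its angle, 0 = free (toe turned away, toward the robot and the right), growing clockwise seen from above to the end stop at 2.4 rad (toe over the plate). Starts between 0 and 0.3, turns against 0.06 N m of friction, stays where left; the toe clears the seated plate by 2 mm and is blocked by an unseated one.
- clamp_mid_grip (a point): grip of the clamp knob beside the seat, farther from the robot: centre of its black upright bar, 46 mm long, 13 mm thick, 28 mm tall, 75 mm above the bench; x runs along the bar, the way its steel toe points (toe reaches 38 mm from the axis), z up; it turns about the vertical through this point. Below the bar a 26 mm round hub.
- clamp_end (a joint): clamp knob beyond the far (+x) end of the plate's seat: its angle, 0 = free (toe turned away, away from the robot and to the right), growing clockwise seen from above to the end stop at 2.4 rad (toe over the plate). Starts between 0 and 0.3, turns against 0.06 N m of friction, stays where left; the toe clears the seated plate by 2 mm and is blocked by an unseated one.
- clamp_end_grip (a point): grip of the clamp knob beyond the seat's far end: centre of its black upright bar, 46 mm long, 13 mm thick, 28 mm tall, 75 mm above the bench; x runs along the bar, the way its steel toe points (toe reaches 38 mm from the axis), z up; it turns about the vertical through this point. Below the bar a 26 mm round hub.
- timer: small timer, 63 x 63 x 20 mm, a bystander; origin at the centre of its underside
- beaker: plastic beaker, 71 x 65 x 68 mm, a bystander; origin at the centre of its underside
- pot: sample pot with a white lid, 49 mm across, 59 mm tall, a bystander; origin at the centre of its underside
- lid_pot: sample pot with a blue lid, 49 mm across, 59 mm tall, a bystander; origin at the centre of its underside

How it is judged:
By the outcome, as a careful person would: the job done as asked, in the order asked, and still so for the second after the job is handed in, with the robot touching nothing.
Of vial_a, vial_b, vial_c only 2 to 3 are there at a start; the rules pass over those that are not, and their reading is None.
At some moment in a run one of vial_a, vial_b, vial_c may be knocked a few centimetres aside while the robot is not near it.
Once in a run the grip may slacken for a moment while it holds something.
It also fails if it takes over 210 s, if anything falls off the work surface, if the arm or the gripper's body presses on something with over 40 N, if the wrist force passes 120 N, or if a joint passes its speed limit or range.

### The arm

A 6-joint arm with a two-finger parallel gripper is mounted at the origin on a cart in front of the work surface, level with it; the furniture and walls round the work are solid. World frame = base frame: x ahead of the robot, y to its left, z up, the work surface at z = 0. Lengths are in mm, angles in rad, forces in N, time in s.
With the tool pointing down it reaches from about 400 to 925 mm from the base axis. Payload 12.5 kg.
Tool frame: the origin (TCP) lies at the centre of the arm's flange, where the gripper is bolted on; the fingertips stand 190 mm ahead of it and the grasp point (between the pads) lies 171 mm ahead of it; z points along the fingers, y is the direction in which the jaws open and shut (so a half turn about z gives the same grasp; the last joint's range is limited). The gripper opens to 95 mm and grips with 3 to 60 N. Pads are 20 mm wide; open, the fingers measure 119 mm over their backs; the gripper's body (75 mm by 180 mm) begins 59 mm behind the grasp point.
Start: joints at [1.066, 0.491, 1.559, -0, 1.092, -0.106], TCP at [242.672, 575.964, 404.761] pointing down, gripper open.
Joint ranges: [-3.1, 3.1], [-0.84, 2.19], [0.05, 2.79], [-1.13, 4.28], [0.06, 2.93], [-2.69, 2.69]. Speed limits (rad/s): [2.22, 2.22, 2.79, 3.14, 3.14, 3.14].

### API

Orientations are given as [roll, pitch, yaw] about the fixed x, y, z axes, in that order (R = Rz(yaw) Ry(pitch) Rx(roll)).
In Python, from cell import env, optics gives the robot as it stands.
- The arm moves only by the tool apply_moves, never from a script. Its argument "commands" is a list of rows, each a list of 7 numbers: the turn, a rotation vector about the tool's x, y, z in degrees, then the shift along the tool's x, y, z in m, then the finger opening in m, from 0 to 0.0951. A call has 1 to 5 rows; each row shifts and turns the commanded pose from where the row before left it, along the tool's axes as they then stand; what a row does not reach is not made up. A row lasts 1/12 s, in which the tool goes at most 41.7 mm and 7.16 degrees, less where a joint would pass 70% of its speed; a pose out of reach is approached as far as the arm can. A call with a gripper value outside its range is refused whole. The fingers move at their own pace and stop on an object; the grip force is fixed at half the most. Time passes only in rows, so rows that do not move let the fingers close. It gives the time, the measured TCP pose, the force and the opening at its end, in the units of the state.
- env.state(): the state, without advancing time (a new reading comes with each control period).
- optics.read_camera(name): name is "scene" or "top"; returns a dict with "color" (480x640x3 uint8, red, green, blue), "fx", "fy", "cx", "cy" (pixels), "distortion" ([k1, k2, p1, p2, k3] as OpenCV has them; the pictures are not rectified), "eye" and "rotation" of the camera in the world. Camera axes: x right, y up, looking along -z (the intrinsics and any distortion apply to the point x, -y, -z); pixel columns grow to the right and rows downward; lengths in mm; the calibration is good to about 2 mm. A picture is of the moment at which its call begins. There is no depth.
- env.job_done(): hands the job in, once; it reports no verdict.
The state is a dict: "t": time; "joints": joint angles; "qvel": joint speeds; "tau": joint torques, N m; "eef_pos": TCP position; "tcp_rot": TCP orientation; "ft_force": force on the tool from outside, world axes, zero at the start; "moment": the same for the moment, N m; "opening": opening from 0.0 (shut) to 1.0 (fully open).
Only numpy, scipy, OpenCV 4.12 (cv2) and the standard library are available. Lean on these libraries where they do the work, as an engineer would, in place of code of your own. Each camera call takes 0.05 s, during which the arm holds its last target. There are 200 camera calls.

## Working session

There is one attempt and no reset: what is moved stays moved. The work goes in short steps, Python scripts to look and compute and a tool call to move; the robot and the scene stay as the last step left them, time stands still between calls to the robot, and variables do not carry over. Pictures are saved under pics/ and viewed, about 12 in all and at most 16, crops included, and the job is handed in when it is done.

Besides the shell and the picture viewer there is one more tool, called after ">>>" by a JSON object that holds its "op" and its "data". apply_moves: Moves the arm, as the interface text tells. Its arguments: {"type":"object","properties":{"commands":{"type":"array","items":{"type":"array","items":{"type":"number"}}}},"required":["commands"]}

```bash
ls; mkdir -p pics; python3 - <<'E'
from cell import env, optics
import cv2
s=env.state();print(s)
for n in("scene","top"):
    c=optics.read_camera(n);cv2.imwrite(f"pics/{n}0.png",c["color"][:,:,::-1]);print(n,{k:v for k,v in c.items() if k!="color"})
E
```

```text
pics
{'t': 0.0, 'joints': array([ 1.06638538e+00,  4.91530714e-01,  1.55947999e+00,  1.35980044e-05,
        1.09167924e+00, -1.05629601e-01]), 'qvel': array([-0.00045734,  0.00126054, -0.000188  ,  0.00187728,  0.00110891,
       -0.00062779]), 'tau': array([ 1.86598190e-03, -6.12641644e+01, -2.58181769e+01,  6.93926518e-02,
        4.81499650e-02, -3.63602226e-05]), 'eef_pos': array([242.65730781, 575.9203155 , 404.1690335 ]), 'tcp_rot': array([-3.14050275e+00, -1.27684059e-04,  2.74280496e+00]), 'ft_force': array([-0.11242359,  0.30455469,  0.19203663]), 'moment': array([-0.05154469, -0.04061825,  0.02988643]), 'opening': 1.0020504245180977}
scene {'fx': 530.3934294633689, 'fy': 530.3934294633689, 'cx': 318.0854466537207, 'cy': 227.57333116091172, 'distortion': array([-0.12830568,  0.        ,  0.        ,  0.        ,  0.        ]), 'eye': array([ 299.98626875, -610.22774597,  872.52431221]), 'rotation': array([ 0.69600961, -0.00923113, -0.44765504])}
top {'fx': 564.7936217181565, 'fy': 564.7936217181565, 'cx': 318.14029672920884, 'cy': 238.45516375711506, 'distortion': array([-0.03776268,  0.        ,  0.        ,  0.        ,  0.        ]), 'eye': array([ 534.30174369,   -6.4912648 , 1210.99243747]), 'rotation': array([ 0.0408322 , -0.01657604, -1.57677914])}
```

View pics/scene0.png

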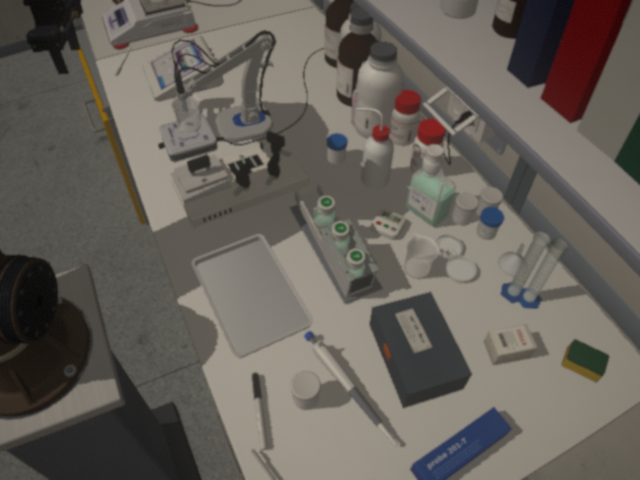

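View pics/top0.png

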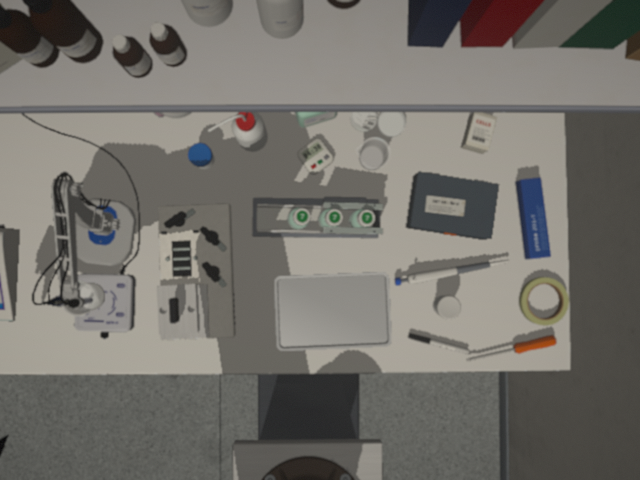

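```bash
cat > h.py <<'E'
import numpy as np, cv2
from cell import env, optics
from scipy.spatial.transform import Rotation as R
def cam(n): return optics.read_camera(n)
def Rm(c): return R.from_euler('xyz',c["rotation"]).as_matrix()
def K(c): return np.array([[c["fx"],0,c["cx"]],[0,c["fy"],c["cy"]],[0,0,1.]])
F=np.diag([1.,-1,-1])
def proj(c,P):
    P=np.atleast_2d(np.asarray(P,float)); q=(P-c["eye"])@Rm(c)@F
    return cv2.projectPoints(q,np.zeros(3),np.zeros(3),K(c),c["distortion"])[0][:,0]
def unproj(c,uv,z):
    uv=np.atleast_2d(np.asarray(uv,float)).reshape(-1,1,2)
    n=cv2.undistortPoints(uv,K(c),c["distortion"])[:,0]
    d=np.c_[n,np.ones(len(n))]@F@Rm(c).T
    z=np.broadcast_to(z,len(n))
    return c["eye"]+d*((z-c["eye"][2])/d[:,2])[:,None]
def crop(img,x0,y0,x1,y1,s,grid=10):
    o=cv2.resize(img[y0:y1,x0:x1,::-1],None,fx=s,fy=s,interpolation=cv2.INTER_CUBIC)
    o=cv2.convertScaleAbs(o,alpha=1.3)
    for x in range(-(-x0//grid)*grid,x1,grid):
        cv2.line(o,(int((x-x0+.5)*s),0),(int((x-x0+.5)*s),5),(0,255,255),1); cv2.putText(o,str(x),(int((x-x0+.5)*s)-9,15),0,.33,(0,255,255),1)
    for y in range(-(-y0//grid)*grid,y1,grid):
        cv2.line(o,(0,int((y-y0+.5)*s)),(5,int((y-y0+.5)*s)),(0,255,255),1); cv2.putText(o,str(y),(7,int((y-y0+.5)*s)+4),0,.33,(0,255,255),1)
    return o
def T(x,y,yaw,P,z=0):
    P=np.atleast_2d(np.asarray(P,float)); M=R.from_euler('z',yaw).as_matrix(); return P@M.T+[x,y,z]
E
python3 - <<'E'
from h import *
c=cam("top");im=c["color"];s=cam("scene")["color"]
cv2.imwrite("pics/a1.png",crop(im,150,196,246,346,4))
cv2.imwrite("pics/a2.png",np.vstack([crop(im,246,190,394,245,5),crop(s,280,185,428,250,5)]))
cv2.imwrite("pics/a3.png",crop(s,165,140,325,260,5))
print(unproj(c,[[158,205],[230,205],[233,335]],30),unproj(c,[[275,279],[386,273],[389,345],[278,349]],16))
E
```

```text
[[654.36376385 308.74890044  30.        ]
 [653.56200941 157.89086324  30.        ]
 [382.64892592 151.73862615  30.        ]] [[ 497.87901792   64.95096208   16.        ]
 [ 509.01344501 -169.91619285   16.        ]
 [ 357.21367397 -174.78612912   16.        ]
 [ 350.90032627   59.18462614   16.        ]]
```

View pics/a1.png

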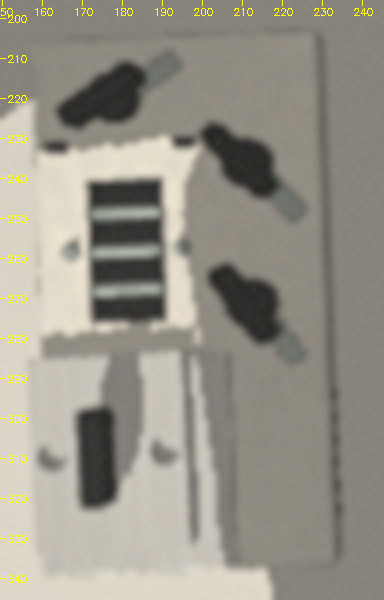

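View pics/a2.png

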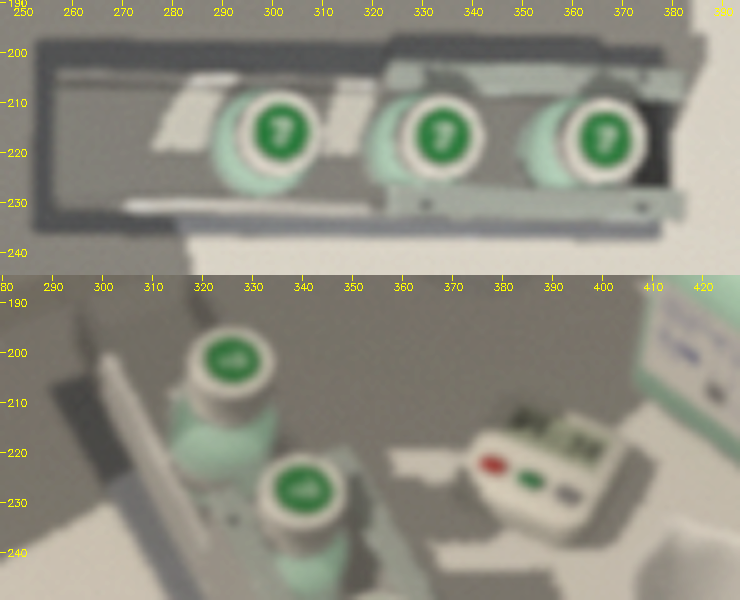

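```bash
python3 - <<'E'
from h import *
np.set_printoptions(precision=1,suppress=True)
t=cam("top");s=cam("scene")
def tri(a,b):
    p=unproj(t,a,[0])[0];d1=t["eye"]-p;q=unproj(s,b,[0])[0];d2=s["eye"]-q
    A=np.c_[d1,-d2];k=np.linalg.lstsq(A,q-p,rcond=None)[0];return (p+d1*k[0]+q+d2*k[1])/2,np.linalg.norm(p+d1*k[0]-q-d2*k[1])
for a,b in (((301.2,215.8),(325.5,201.7)),((333.7,216.8),(340.2,227.2)),((366,217.2),(356,257))):print("cap",tri(a,b))
print("keeper end lips z95",unproj(t,[[321.5,203],[321.5,231]],95)[:,:2])
print("chute hi outline z~55",unproj(t,[[252,198],[252,235.5]],50)[:,:2], "lo",unproj(t,[[377,199],[377,237]],30)[:,:2])
print("pins",unproj(t,[[167,257.3],[195,256.6]],35)[:,:2])
print("holes",unproj(t,[[162.3,309.5],[190.5,308.3]],44)[:,:2])
print("handle",unproj(t,[[174,297.5],[177,321]],84)[:,:2],"c",unproj(t,[[175.5,309.5]],84)[:,:2])
# bars top at z=89, toe tip z~45
for n,a,b,tip in(("near",(205.5,264.5),(216,279),(223,284)),("mid",(203.5,228.5),(216,243),(223,248)),("end",(167,223),(182,214),(192,210))):
    P=unproj(t,[a,b],89)[:,:2];print(n,P,P.mean(0),"toe",unproj(t,[tip],46)[:,:2])
E
```

```text
cap (array([622. ,   8.2, 116.9]), np.float64(2.448053981847354))
cap (array([620.9, -55.5, 109.3]), np.float64(1.1979484007556194))
cap (array([ 620.9, -120.3,   94.3]), np.float64(1.3259849799465961))
keeper end lips z95 [[650.1 -32.3]
 [594.5 -32. ]]
chute hi outline z~55 [[665.8 109.8]
 [588.4 109.9]] lo [[ 664.9 -150.7]
 [ 584.8 -149.9]]
pins [[544.7 288. ]
 [545.9 229.8]]
holes [[437.4 295.1]
 [439.6 237.1]]
handle [[464.4 261.6]
 [417.9 255.5]] c [[440.6 258.5]]
near [[529.6 198.2]
 [500.8 177.3]] [515.2 187.7] toe [[489.2 170. ]]
mid [[601.  202.3]
 [572.1 177.4]] [586.6 189.8] toe [[563.2 170. ]]
end [[612.4 274.9]
 [630.1 245.1]] [621.3 260. ] toe [[642.  234.1]]
```

View pics/a3.png

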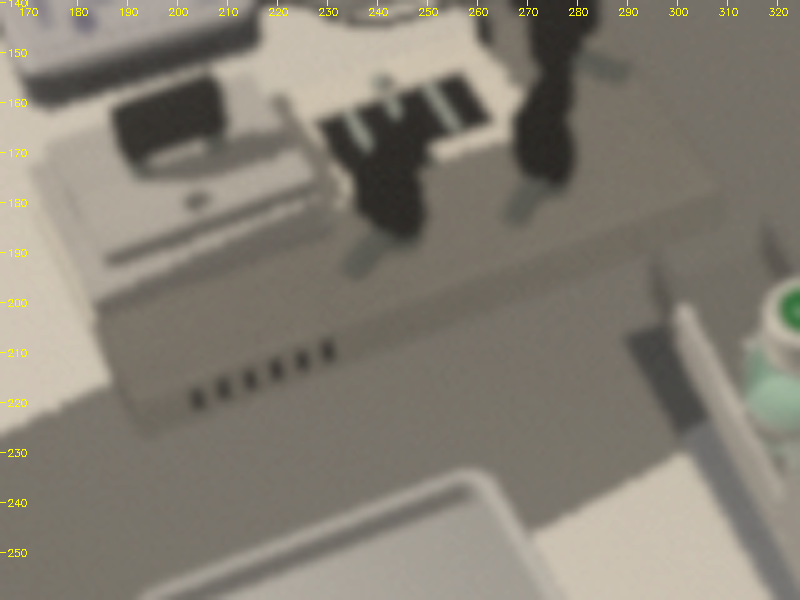

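>>> {"op": "apply_moves", "data": {"commands": [[0,0,-5.71,0,0,0,0.052],[0,0,-5.71,0,0,0,0.052],[0,0,-5.71,0,0,0,0.052],[0,0,-5.72,0,0,0,0.052]]}}

```text
t: 0.63
eef_pos: [242.7, 575.9, 404.7]
tcp_rot: [-3.142, -0.0, -3.137]
ft_force: [0.6, -0.1, 0.1]
opening: 0.777
```

>>> {"op": "apply_moves", "data": {"commands": [[0,0,0,-0.0211,-0.0338,0,0.052],[0,0,0,-0.0211,-0.0338,0,0.052],[0,0,0,-0.0211,-0.0338,0,0.052],[0,0,0,-0.0211,-0.0338,0,0.052],[0,0,0,-0.0211,-0.0338,0,0.052]]}}

```text
t: 1.05
eef_pos: [348.6, 405.3, 404.8]
tcp_rot: [3.141, 0.0, -3.141]
ft_force: [-0.6, -0.1, -0.4]
opening: 0.551
```

>>> {"op": "apply_moves", "data": {"commands": [[0,0,0,-0.0211,-0.0338,0,0.052],[0,0,0,-0.0211,-0.0338,0,0.052],[0,0,0,-0.0211,-0.0338,0,0.052],[0,0,0,-0.0211,-0.0338,0,0.052],[0,0,0,-0.0211,-0.0338,0,0.052]]}}

```text
t: 1.47
eef_pos: [454.3, 236.2, 404.9]
tcp_rot: [3.141, 0.0, -3.142]
ft_force: [0.4, -0.5, 0.6]
opening: 0.546
```

>>> {"op": "apply_moves", "data": {"commands": [[0,0,0,-0.0211,-0.0338,0,0.052],[0,0,0,-0.0211,-0.0338,0,0.052],[0,0,0,-0.0211,-0.0338,0,0.052],[0,0,0,-0.0211,-0.0338,0,0.052],[0,0,0,-0.0211,-0.0338,0,0.052]]}}

```text
t: 1.88
eef_pos: [559.9, 67.0, 404.9]
tcp_rot: [3.141, 0.0, 3.141]
ft_force: [0.1, 1.2, -0.2]
opening: 0.547
```

>>> {"op": "apply_moves", "data": {"commands": [[0,0,0,-0.0207,-0.033,0.0037,0.052],[0,0,0,-0.0207,-0.033,0.0037,0.052],[0,0,0,-0.0206,-0.033,0.0036,0.052],[-4.01,0,0,0,0,0,0.052],[-4.01,0,0,0,0,0,0.052]]}}

```text
t: 2.3
eef_pos: [621.9, -32.0, 392.9]
tcp_rot: [2.998, -0.0, 3.139]
ft_force: [-0.6, 0.7, 0.3]
opening: 0.547
```

>>> {"op": "apply_moves", "data": {"commands": [[0,0,0,0,0,0.025,0.052],[0,0,0,0,0,0.025,0.052],[0,0,0,0,0,0.025,0.052],[0,0,0,0,0,0,0.052]]}}

```text
t: 2.63
eef_pos: [620.4, -19.2, 315.2]
tcp_rot: [3.0, -0.007, -3.141]
ft_force: [-1.8, 0.2, -0.8]
opening: 0.549
```

```bash
python3 - <<'E'
from h import *
c=cam("scene")["color"];cv2.imwrite("pics/b1.png",crop(c,270,130,430,250,5))
t=cam("top")["color"];cv2.imwrite("pics/b2.png",crop(t,246,150,406,270,5))
print(env.state()["eef_pos"],env.state()["tcp_rot"])
E
```

```text
[621.40229111 -19.56943823 319.49025174] [ 3.00136063e+00 -1.10732961e-03 -3.14135452e+00]
```

View pics/b1.png

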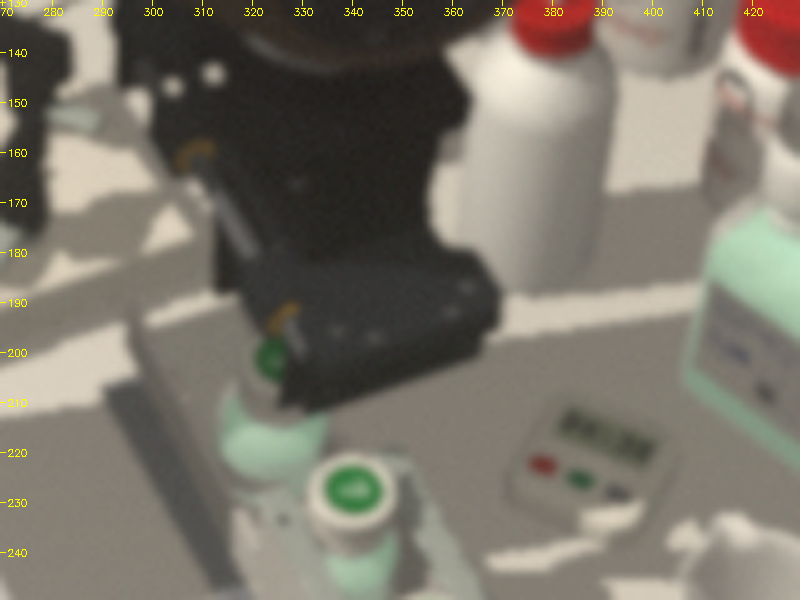

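```bash
python3 - <<'E'
from h import *
c=cam("scene");st=env.state();M=R.from_euler('xyz',st["tcp_rot"]).as_matrix()
for x in(-10,10):print(proj(c,st["eef_pos"]+M@np.array([x,-38,190])), proj(c,st["eef_pos"]+M@np.array([x,-26,190])))
print(proj(c,[622,8.2,113]), st["ft_force"])
E
```

```text
[[340.01579783 210.15874603]] [[337.18709539 205.33675013]]
[[330.5243594  213.55151817]] [[327.73198658 208.68244994]]
[[326.10921853 203.01501037]] [ 0.04895707 -0.09162248  0.58315548]
```

View pics/b2.png

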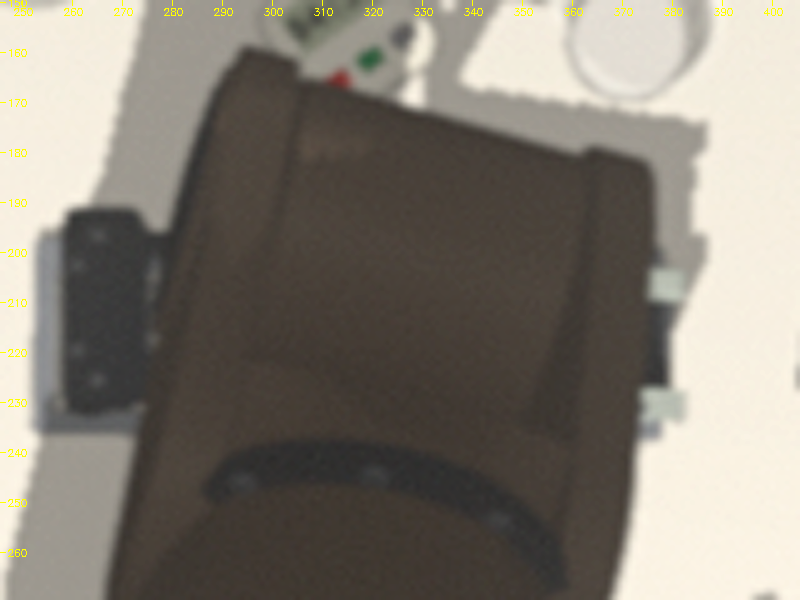

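>>> {"op": "apply_moves", "data": {"commands": [[0,0,0,0,0,0.017,0.052],[0,0,0,0,0,0.017,0.052],[0,0,0,0,0,0,0.052],[0,0,0,0,0,0,0.028],[0,0,0,0,0,0,0.02]]}}

```text
t: 3.2
eef_pos: [621.6, -15.0, 287.5]
tcp_rot: [3.002, 0.002, 3.142]
ft_force: [-0.1, 0.5, -0.4]
opening: 0.46
```

>>> {"op": "apply_moves", "data": {"commands": [[0,0,0,0,0,0,0.02],[0,0,0,0,0,0,0.02],[0,0,0,0,0,0,0.02]]}}

```text
t: 3.45
eef_pos: [621.4, -15.0, 287.0]
tcp_rot: [3.002, 0.002, 3.141]
ft_force: [0.3, -1.5, 7.5]
opening: 0.341
```

>>> {"op": "apply_moves", "data": {"commands": [[0,0,0,0,0,-0.01,0.02],[0,0,0,0,0,-0.02,0.02],[0,0,0,0,0,-0.02,0.02],[0,0,0,0,0,-0.01,0.02],[0,0,0,0,0,0,0.02]]}}

```text
t: 3.87
eef_pos: [621.3, -23.5, 347.8]
tcp_rot: [3.002, 0.004, 3.141]
ft_force: [0.6, -0.4, -0.3]
opening: 0.346
```

>>> {"op": "apply_moves", "data": {"commands": [[0,0,0,0.02,0,0,0.02],[0,0,0,0.03,0,0,0.02],[0,0,0,0.04,0,0,0.02],[0,0,0,0.04,0,0,0.02],[0,0,0,0.03,0,0,0.02]]}}

```text
t: 4.28
eef_pos: [458.1, -22.8, 344.3]
tcp_rot: [3.001, -0.003, -3.141]
ft_force: [0.3, -1.0, -0.0]
opening: 0.341
```

>>> {"op": "apply_moves", "data": {"commands": [[0,0,0,0.02,0,0,0.02],[4.01,0,0,0,0.02,0,0.02],[4.01,0,0,0,0.02,0,0.02],[0,0,0,0,0.003,0,0.02],[0,0,0,0,0,0,0.02]]}}

```text
t: 4.7
eef_pos: [441.0, 20.4, 349.0]
tcp_rot: [3.14, -0.001, -3.139]
ft_force: [0.3, -0.2, -1.4]
opening: 0.341
```

>>> {"op": "apply_moves", "data": {"commands": [[0,0,0,0,0,0.03,0.02],[0,0,0,0,0,0.03,0.02],[0,0,0,0,0,0.023,0.02],[0,0,0,0,0,0.008,0.02],[0,0,0,0,0,0,0.02]]}}

```text
t: 5.12
eef_pos: [441.2, 19.0, 256.7]
tcp_rot: [3.14, -0.004, 3.141]
ft_force: [0.8, -1.1, -0.5]
opening: 0.34
```

>>> {"op": "apply_moves", "data": {"commands": [[0,0,0,0,0,0.002,0.02],[0,0,0,0,0,0.002,0.02],[0,0,0,0,0,0,0.02]]}}

```text
t: 5.37
eef_pos: [441.3, 19.4, 255.1]
tcp_rot: [3.141, 0.001, 3.142]
ft_force: [0.1, 0.0, -0.1]
opening: 0.34
```

>>> {"op": "apply_moves", "data": {"commands": [[0,0,0,0,0,0.002,0.02],[0,0,0,0,0,0,0.02],[0,0,0,0,0,0,0.02]]}}

```text
t: 5.62
eef_pos: [441.4, 19.5, 253.0]
tcp_rot: [-3.142, 0.002, -3.141]
ft_force: [0.3, -1.2, 4.9]
opening: 0.345
```

```bash
python3 - <<'E'
from h import *
c=cam("scene")["color"];cv2.imwrite("pics/c1.png",crop(c,190,180,390,330,4))
print(env.state()["ft_force"])
E
```

```text
[ 0.48217282 -1.73413672  5.55829089]
```

View pics/c1.png

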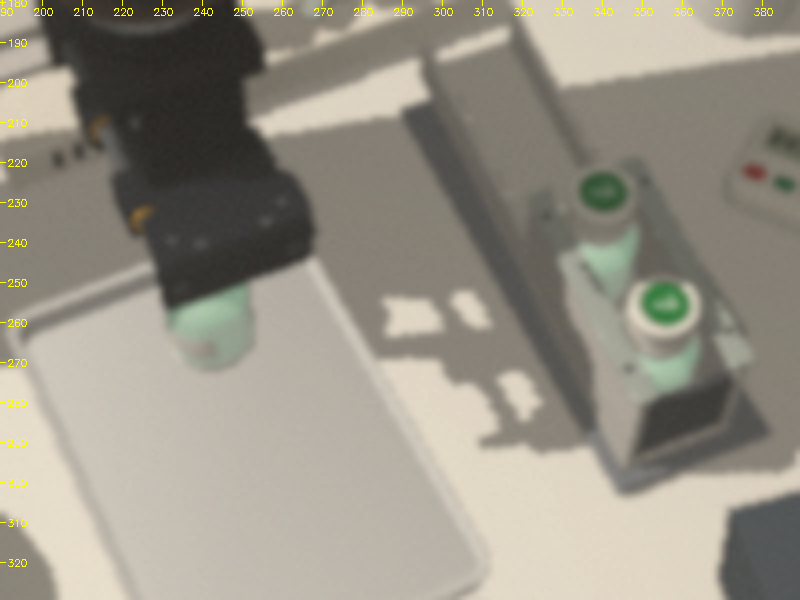

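>>> {"op": "apply_moves", "data": {"commands": [[0,0,0,0,0,0,0.052],[0,0,0,0,0,0,0.052],[0,0,0,0,0,0,0.052],[0,0,0,0,0,-0.01,0.052],[0,0,0,0,0,-0.02,0.052]]}}

```text
t: 6.08
eef_pos: [440.9, 19.6, 281.3]
tcp_rot: [3.141, -0.004, 3.142]
ft_force: [-0.3, -0.4, 0.2]
opening: 0.543
```

>>> {"op": "apply_moves", "data": {"commands": [[0,0,0,0,0,-0.03,0.052],[0,0,0,0,0,-0.04,0.052],[0,0,0,-0.03,-0.018,0,0.052],[0,0,0,-0.03,-0.018,0,0.052],[0,0,0,-0.03,-0.018,0,0.052]]}}

```text
t: 6.5
eef_pos: [531.9, -34.9, 353.7]
tcp_rot: [-3.141, 0.002, -3.141]
ft_force: [0.9, 0.7, -0.6]
opening: 0.549
```

>>> {"op": "apply_moves", "data": {"commands": [[-4.01,0,0,-0.03,-0.018,0,0.052],[-4.01,0,0,-0.03,-0.018,0,0.052],[0,0,0,-0.03,-0.018,0,0.052],[0,0,0,0,0,0,0.052],[0,0,0,0,0,0,0.052]]}}

```text
t: 6.92
eef_pos: [621.8, -89.1, 347.4]
tcp_rot: [3.001, -0.002, 3.14]
ft_force: [-0.5, 0.6, -0.5]
opening: 0.547
```

```bash
python3 - <<'E'
from h import *
c=cam("scene")["color"];cv2.imwrite("pics/d1.png",crop(c,190,180,390,330,4))
s=env.state();M=R.from_euler('xyz',s["tcp_rot"]).as_matrix()
print(s["eef_pos"],s["tcp_rot"],M.T@(np.array([621,-79.5,279])-s["eef_pos"]))
E
```

```text
[620.98195131 -88.3272926  347.74143251] [ 3.00112350e+00 -1.76730937e-03  3.14117040e+00] [-0.13580865 -0.88395467 69.30011648]
```

View pics/d1.png

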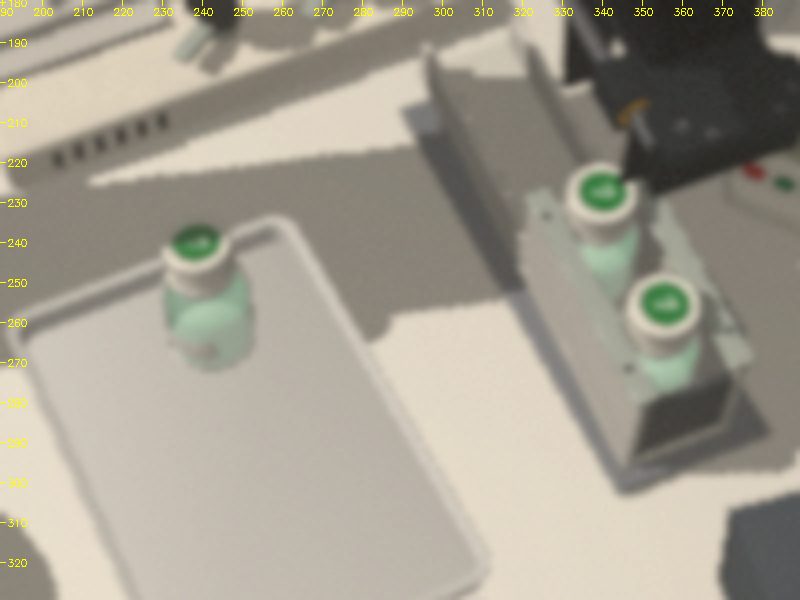

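>>> {"op": "apply_moves", "data": {"commands": [[0,0,0,0,-0.001,0.025,0.052],[0,0,0,0,0,0.025,0.052],[0,0,0,0,0,0.012,0.052],[0,0,0,0,0,0.006,0.052],[0,0,0,0,0,0,0.052]]}}

```text
t: 7.38
eef_pos: [620.8, -79.1, 280.5]
tcp_rot: [3.001, -0.002, -3.141]
ft_force: [-0.7, 0.2, -0.1]
opening: 0.549
```

>>> {"op": "apply_moves", "data": {"commands": [[0,0,0,0,0,0,0.02],[0,0,0,0,0,0,0.02],[0,0,0,0,0,0,0.02],[0,0,0,0,0,0,0.02],[0,0,0,0,0,0,0.02]]}}

```text
t: 7.8
eef_pos: [621.3, -79.9, 282.0]
tcp_rot: [3.002, 0.002, 3.141]
ft_force: [-0.4, 0.0, 4.2]
opening: 0.34
```

>>> {"op": "apply_moves", "data": {"commands": [[0,0,0,0,0.006,0,0.02],[0,0,0,0,0.009,0,0.02],[0,0,0,0,0.009,0,0.02],[0,0,0,0,0.009,0,0.02],[0,0,0,0,0.009,0,0.02]]}}

```text
t: 8.22
eef_pos: [621.4, -38.3, 288.0]
tcp_rot: [3.003, 0.002, 3.141]
ft_force: [0.7, -4.2, 4.8]
opening: 0.34
```

>>> {"op": "apply_moves", "data": {"commands": [[0,0,0,0,0.009,0,0.02],[0,0,0,0,0.006,0,0.02],[0,0,0,0,0,0,0.02]]}}

```text
t: 8.47
eef_pos: [621.4, -22.6, 290.1]
tcp_rot: [3.002, 0.002, -3.141]
ft_force: [-0.8, -0.8, 6.3]
opening: 0.341
```

```bash
python3 - <<'E'
from h import *
c=cam("scene")["color"];cv2.imwrite("pics/e1.png",crop(c,270,160,390,280,5))
s=env.state();print(s["eef_pos"],s["ft_force"])
E
```

```text
[621.38444344 -22.88999407 290.01287664] [0.78064731 0.2370127  6.40632637]
```

View pics/e1.png

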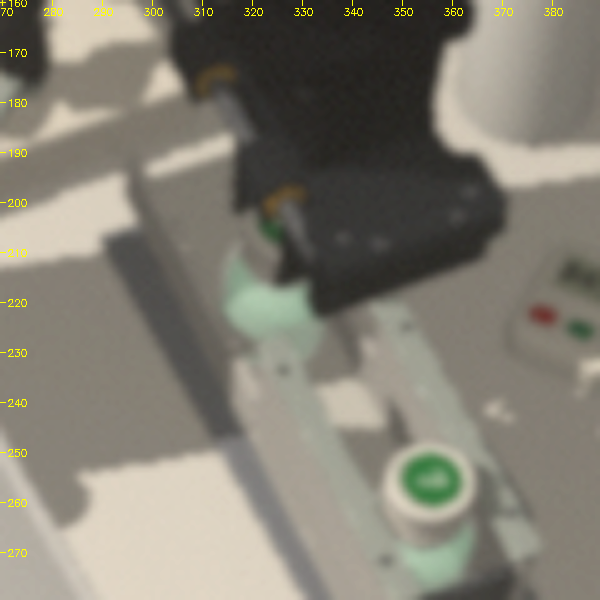

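>>> {"op": "apply_moves", "data": {"commands": [[0,0,0,0,0.005,0,0.02],[0,0,0,0,0,-0.01,0.02],[0,0,0,0,0,-0.025,0.02],[0,0,0,0,0,-0.025,0.02],[0,0,0,0,0,-0.01,0.02]]}}

```text
t: 8.93
eef_pos: [621.3, -28.6, 362.3]
tcp_rot: [3.002, 0.003, 3.141]
ft_force: [0.5, 0.2, -0.7]
opening: 0.342
```

>>> {"op": "apply_moves", "data": {"commands": [[0,0,0,0.02,0,0,0.02],[0,0,0,0.03,0,0,0.02],[0,0,0,0.03,0,0,0.02],[0,0,0,0.02,0,0,0.02],[4.01,0,0,0,0,0,0.02]]}}

```text
t: 9.35
eef_pos: [517.9, -28.2, 358.9]
tcp_rot: [3.07, -0.003, 3.141]
ft_force: [1.1, -0.3, -0.6]
opening: 0.343
```

>>> {"op": "apply_moves", "data": {"commands": [[4.01,0,0,0.01,-0.003,0,0.02],[0,0,0,0.025,-0.006,0,0.02],[0,0,0,0.025,-0.006,0,0.02],[0,0,0,0.021,-0.006,0,0.02],[0,0,0,0,0,0,0.02]]}}

```text
t: 9.77
eef_pos: [437.1, -49.3, 358.7]
tcp_rot: [3.141, -0.003, 3.141]
ft_force: [1.1, 0.5, -0.5]
opening: 0.34
```

>>> {"op": "apply_moves", "data": {"commands": [[0,0,0,0,0,0.03,0.02],[0,0,0,0,0,0.03,0.02],[0,0,0,0,0,0.025,0.02],[0,0,0,0,0,0.012,0.02],[0,0,0,0,0,0,0.02]]}}

```text
t: 10.18
eef_pos: [440.1, -49.1, 259.7]
tcp_rot: [3.14, -0.004, 3.141]
ft_force: [-0.1, -0.1, -1.1]
opening: 0.341
```

>>> {"op": "apply_moves", "data": {"commands": [[0,0,0,0,0,0.002,0.02],[0,0,0,0,0,0.001,0.02],[0,0,0,0,0,0,0.02],[0,0,0,0,0,0,0.02]]}}

```text
t: 10.52
eef_pos: [440.3, -49.1, 259.7]
tcp_rot: [-3.141, 0.002, -3.142]
ft_force: [0.4, 0.7, -0.6]
opening: 0.339
```

>>> {"op": "apply_moves", "data": {"commands": [[0,0,0,0,0,0.002,0.02],[0,0,0,0,0,0.001,0.02],[0,0,0,0,0,0,0.02],[0,0,0,0,0,0,0.02]]}}

```text
t: 10.85
eef_pos: [440.1, -49.2, 257.5]
tcp_rot: [-3.141, 0.002, -3.141]
ft_force: [-5.1, -1.8, 24.5]
opening: 0.34
```

>>> {"op": "apply_moves", "data": {"commands": [[0,0,0,0,0,0,0.052],[0,0,0,0,0,0,0.052],[0,0,0,0,0,0,0.052],[0,0,0,0,0,-0.01,0.048],[0,0,0,0,0,-0.02,0.048]]}}

```text
t: 11.27
eef_pos: [440.0, -49.1, 284.8]
tcp_rot: [3.141, -0.003, 3.142]
ft_force: [0.0, -0.3, 0.7]
opening: 0.505
```

>>> {"op": "apply_moves", "data": {"commands": [[0,0,0,0,0,-0.03,0.048],[0,0,0,0,0,-0.04,0.048],[0,0,0,-0.0302,-0.018,0,0.048],[0,0,0,-0.0302,-0.018,0,0.048],[0,0,0,-0.0302,-0.018,0,0.048]]}}

```text
t: 11.68
eef_pos: [531.6, -103.6, 357.4]
tcp_rot: [-3.141, 0.003, -3.141]
ft_force: [0.7, -0.3, 0.4]
opening: 0.503
```

>>> {"op": "apply_moves", "data": {"commands": [[-4.01,0,0,-0.0302,-0.018,0,0.048],[-4.01,0,0,-0.0302,-0.018,0,0.048],[0,0,0,-0.0302,-0.018,0,0.048],[0,0,0,0,0,0,0.048],[0,0,0,0,0,0,0.048]]}}

```text
t: 12.1
eef_pos: [622.0, -157.6, 350.8]
tcp_rot: [3.001, -0.001, 3.141]
ft_force: [-1.4, 0.5, 0.2]
opening: 0.505
```

```bash
python3 - <<'E'
from h import *
c=cam("scene")["color"];cv2.imwrite("pics/f1.png",crop(c,190,180,390,330,4))
s=env.state();M=R.from_euler('xyz',s["tcp_rot"]).as_matrix()
print(s["eef_pos"],s["tcp_rot"],M.T@(np.array([621,-145,270])-s["eef_pos"]))
E
```

```text
[ 621.24216431 -156.92380263  351.1976482 ] [ 3.00105079e+00 -1.60632249e-03  3.14133740e+00] [ 0.11477805  0.431996   82.06761841]
```

View pics/f1.png

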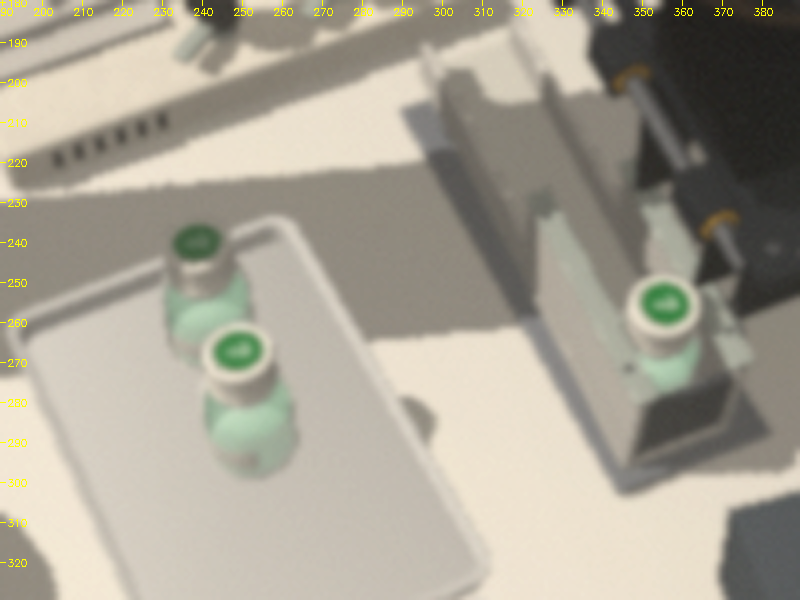

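>>> {"op": "apply_moves", "data": {"commands": [[0,0,0,0,0,0.03,0.048],[0,0,0,0,0,0.025,0.048],[0,0,0,0,0,0.016,0.048],[0,0,0,0,0,0.009,0.048],[0,0,0,0,0,0,0.048]]}}

```text
t: 12.57
eef_pos: [620.6, -144.8, 271.6]
tcp_rot: [3.001, -0.003, -3.141]
ft_force: [-0.4, -0.9, -0.0]
opening: 0.504
```

>>> {"op": "apply_moves", "data": {"commands": [[0,0,0,0,0,0,0.02],[0,0,0,0,0,0,0.02],[0,0,0,0,0,0,0.02],[0,0,0,0,0,0,0.02],[0,0,0,0,0,0,0.02]]}}

```text
t: 12.98
eef_pos: [621.5, -145.8, 274.2]
tcp_rot: [3.002, 0.002, 3.141]
ft_force: [-0.8, 0.6, 7.7]
opening: 0.338
```

>>> {"op": "apply_moves", "data": {"commands": [[0,0,0,0,0.006,0,0.02],[0,0,0,0,0.009,0,0.02],[0,0,0,0,0.009,0,0.02],[0,0,0,0,0.009,0,0.02],[0,0,0,0,0.009,0,0.02]]}}

```text
t: 13.4
eef_pos: [621.6, -104.4, 280.0]
tcp_rot: [3.003, 0.003, 3.141]
ft_force: [0.6, -4.7, 5.0]
opening: 0.342
```

>>> {"op": "apply_moves", "data": {"commands": [[0,0,0,0,0.009,0,0.02],[0,0,0,0,0.009,0,0.02],[0,0,0,0,0.009,0,0.02],[0,0,0,0,0.009,0,0.02],[0,0,0,0,0.009,0,0.02]]}}

```text
t: 13.82
eef_pos: [621.6, -59.8, 286.3]
tcp_rot: [3.003, 0.003, 3.141]
ft_force: [0.1, -4.7, 4.9]
opening: 0.34
```

>>> {"op": "apply_moves", "data": {"commands": [[0,0,0,0,0.009,0,0.02],[0,0,0,0,0.009,0,0.02],[0,0,0,0,0.009,0,0.02],[0,0,0,0,0.009,0,0.02],[0,0,0,0,0.005,0,0.02]]}}

```text
t: 14.23
eef_pos: [621.8, -18.7, 292.1]
tcp_rot: [3.003, 0.003, -3.141]
ft_force: [1.8, -4.8, 4.8]
opening: 0.34
```

>>> {"op": "apply_moves", "data": {"commands": [[0,0,0,0,0,0,0.02]]}}

```text
t: 14.32
eef_pos: [621.8, -18.4, 292.2]
tcp_rot: [3.002, 0.003, -3.141]
ft_force: [2.0, 1.1, 7.5]
opening: 0.342
```

```bash
python3 - <<'E'
from h import *
c=cam("scene")["color"];cv2.imwrite("pics/g1.png",crop(c,270,160,390,280,5))
s=env.state();print(s["eef_pos"],s["ft_force"],s["opening"])
E
```

```text
[621.81731003 -18.61983661 292.1355695 ] [1.43000879 1.02626679 7.36544782] 0.34194636033508996
```

View pics/g1.png

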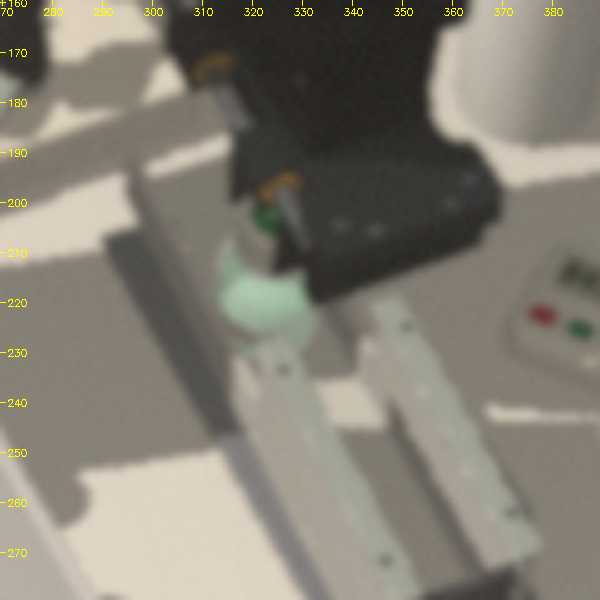

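>>> {"op": "apply_moves", "data": {"commands": [[0,0,0,0,0,-0.005,0.02],[0,0,0,0,0,-0.01,0.02],[0,0,0,0,0,-0.025,0.02],[0,0,0,0,0,-0.025,0.02],[0,0,0,0,0,-0.01,0.02]]}}

```text
t: 14.78
eef_pos: [621.5, -30.0, 368.5]
tcp_rot: [3.002, 0.003, 3.141]
ft_force: [-0.2, -0.4, 0.2]
opening: 0.338
```

>>> {"op": "apply_moves", "data": {"commands": [[0,0,0,0.02,0,0,0.02],[0,0,0,0.03,0,0,0.02],[0,0,0,0.03,0,0,0.02],[0,0,0,0.02,0,0,0.02],[4.01,0,0,0,0,0,0.02]]}}

```text
t: 15.2
eef_pos: [518.1, -29.4, 365.1]
tcp_rot: [3.07, -0.003, 3.141]
ft_force: [0.9, -0.6, -0.9]
opening: 0.339
```

>>> {"op": "apply_moves", "data": {"commands": [[4.01,0,0,0,-0.01,0,0.02],[0,0,0,0,-0.03,0,0.02],[0,0,0,0.025,-0.03,0,0.02],[0,0,0,0.03,-0.019,0,0.02],[0,0,0,0.026,0,0,0.02]]}}

```text
t: 15.62
eef_pos: [439.0, -120.6, 364.0]
tcp_rot: [-3.141, -0.001, 3.14]
ft_force: [-0.3, -0.0, -0.3]
opening: 0.34
```

>>> {"op": "apply_moves", "data": {"commands": [[0,0,0,0,0,0,0.02]]}}

```text
t: 15.7
eef_pos: [436.6, -118.8, 364.1]
tcp_rot: [3.14, -0.003, 3.139]
ft_force: [0.5, 0.4, -0.8]
opening: 0.339
```

>>> {"op": "apply_moves", "data": {"commands": [[0,0,0,0,0,0.03,0.02],[0,0,0,0,0,0.03,0.02],[0,0,0,0,0,0.025,0.02],[0,0,0,0,0,0.015,0.02],[0,0,0,0,0,0.002,0.02]]}}

```text
t: 16.12
eef_pos: [440.2, -118.2, 260.1]
tcp_rot: [3.14, -0.004, 3.141]
ft_force: [-0.6, 0.3, -1.0]
opening: 0.342
```

>>> {"op": "apply_moves", "data": {"commands": [[0,0,0,0,0,0,0.02],[0,0,0,0,0,0.001,0.02],[0,0,0,0,0,0,0.02]]}}

```text
t: 16.37
eef_pos: [440.6, -118.4, 262.2]
tcp_rot: [-3.141, 0.002, -3.142]
ft_force: [-0.1, 0.3, -0.5]
opening: 0.338
```

>>> {"op": "apply_moves", "data": {"commands": [[0,0,0,0,0,0.001,0.02],[0,0,0,0,0,0.001,0.02],[0,0,0,0,0,0,0.02]]}}

```text
t: 16.62
eef_pos: [440.4, -118.4, 259.7]
tcp_rot: [-3.141, 0.001, -3.142]
ft_force: [0.1, 0.4, -0.9]
opening: 0.337
```

>>> {"op": "apply_moves", "data": {"commands": [[0,0,0,0,0,0.001,0.02],[0,0,0,0,0,0,0.02]]}}

```text
t: 16.78
eef_pos: [440.5, -118.4, 258.5]
tcp_rot: [-3.141, 0.001, -3.142]
ft_force: [0.2, 0.7, 2.1]
opening: 0.343
```

>>> {"op": "apply_moves", "data": {"commands": [[0,0,0,0,0,0,0.052],[0,0,0,0,0,0,0.052],[0,0,0,0,0,0,0.052],[0,0,0,0,0,-0.01,0.052],[0,0,0,0,0,-0.02,0.052]]}}

```text
t: 17.2
eef_pos: [440.1, -118.3, 287.2]
tcp_rot: [3.14, -0.003, 3.141]
ft_force: [-0.1, -0.2, -1.0]
opening: 0.542
```

>>> {"op": "apply_moves", "data": {"commands": [[0,0,0,0,0,-0.03,0.06],[0,0,0,0,0,-0.03,0.06],[0,0,0,0,0,-0.03,0.06],[0,0,0,0,0,-0.01,0.06],[0,0,0,0,0,0,0.06]]}}

```text
t: 17.62
eef_pos: [440.4, -118.4, 390.7]
tcp_rot: [-3.14, 0.004, -3.142]
ft_force: [-0.2, -0.1, -0.5]
opening: 0.635
```

```bash
python3 - <<'E'
from h import *
t=np.mean([cam("top")["color"].astype(float) for _ in range(8)],0).clip(0,255).astype(np.uint8)
s=np.mean([cam("scene")["color"].astype(float) for _ in range(4)],0).clip(0,255).astype(np.uint8)
np.savez("avg.npz",t=t,s=s)
a=crop(t,154,236,204,328,6.5,5);b=crop(s,170,140,250,200,5.5)
o=np.zeros((600,800,3),np.uint8);o[:a.shape[0],:a.shape[1]]=a[:600];o[:b.shape[0],330:330+b.shape[1]]=b[:, :470]
d=crop(s,200,225,310,305,4);o[335:600,330:730]=d[:265,:400]
cv2.imwrite("pics/p1.png",o);print(env.state()["eef_pos"])
E
```

```text
[ 440.4255614  -118.41821522  388.08127632]
```

View pics/p1.png

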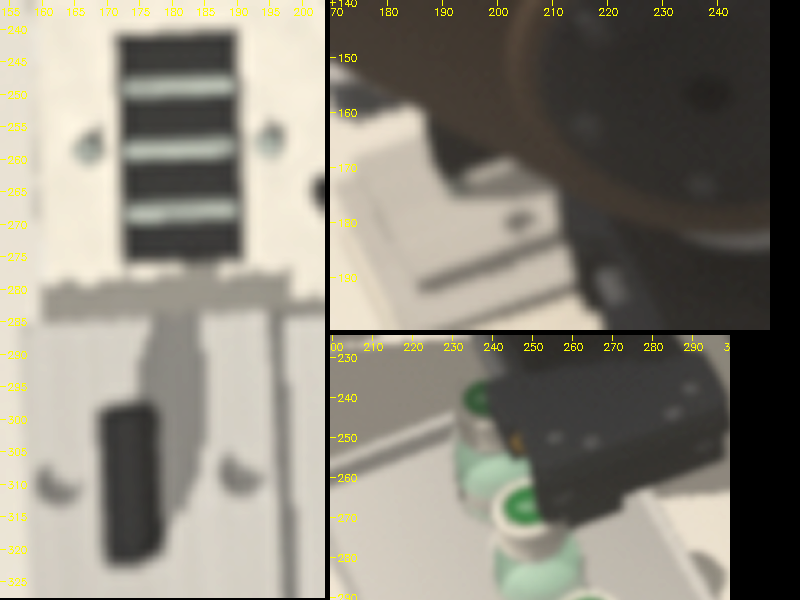

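```bash
python3 - <<'E'
from h import *
np.set_printoptions(precision=1,suppress=True)
t=cam("top")
px=lambda L:[(154+u/6.5-.5,236+v/6.5-.5) for u,v in L]
p=unproj(t,px([(90,148),(271,142)]),35)[:,:2];h=unproj(t,px([(57,485),(241,474)]),44)[:,:2]
w=unproj(t,px([(118,40),(125,262),(236,33),(243,260)]),30)[:,:2]
e=unproj(t,px([(275,315),(291,597)]),44)[:,:2]
hd=unproj(t,px([(100,405),(105,563)]),84)[:,:2];he=unproj(t,px([(128,402),(130,567)]),84)[:,:2]
yaw=lambda d:np.arctan2(d[1],d[0])
for n,a in(("pins",p),("holes",h)):print(n,a.ravel(),a.mean(0),"yaw",np.arctan2(-(a[0]-a[1])[0],(a[0]-a[1])[1]),np.linalg.norm(a[0]-a[1]))
print("window yaw",yaw(w[0]-w[1]),yaw(w[2]-w[3]),"edge",e.ravel(),yaw(e[0]-e[1]),"handle left",hd.ravel(),yaw(hd[0]-hd[1]),"ends",he.ravel())
E
```

```text
pins [542.7 287.3 544.3 229.4] [543.5 258.4] yaw 0.027869729785420894 57.90549033580221
holes [436.2 295.2 439.3 237. ] [437.7 266.1] yaw 0.054523762361646036 58.30722384558349
window yaw 0.035397967456166524 0.03348350455226351 edge [489.5 226.3 400.5 221.1] 0.057637642004774024 handle left [463.8 271.7 415.7 270.1] 0.03396558894348234 ends [464.7 263.2 414.5 262.5]
```

>>> {"op": "apply_moves", "data": {"commands": [[0,0,0,0,0.0383,0,0.05],[0,0,0,0,0.0383,0,0.05],[0,0,0,0,0.0383,0,0.05],[0,0,0,0,0.0383,0,0.05],[0,0,0,0,0.0383,0,0.05]]}}

```text
t: 18.68
eef_pos: [440.0, 74.8, 388.5]
tcp_rot: [3.142, 0.0, 3.141]
ft_force: [0.5, 0.4, 0.4]
opening: 0.527
```

>>> {"op": "apply_moves", "data": {"commands": [[0,0,0,0,0.0383,0,0.05],[0,0,0,0,0.0383,0,0.05],[0,0,0,0,0.0383,0,0.05],[0,0,0,0,0.0383,0,0.05],[0,0,0,0,0.0383,0,0.05]]}}

```text
t: 19.1
eef_pos: [439.9, 266.6, 388.4]
tcp_rot: [3.141, 0.0, -3.141]
ft_force: [0.3, -0.4, 0.7]
opening: 0.528
```

>>> {"op": "apply_moves", "data": {"commands": [[0,0,-3.15,0,0,0.03,0.05],[0,0,0,0,0,0.03,0.05],[0,0,0,0,0,0.03,0.05],[0,0,0,0,0,0,0.05]]}}

```text
t: 19.43
eef_pos: [439.5, 264.5, 294.1]
tcp_rot: [-3.139, -0.007, -3.086]
ft_force: [-0.9, -0.3, -0.8]
opening: 0.525
```

>>> {"op": "apply_moves", "data": {"commands": [[0,0,0,0,0,0.025,0.05],[0,0,0,0,0,0.02,0.05],[0,0,0,0,0,0.007,0.05],[0,0,0,0,0,0,0.05],[0,0,0,0,0,0,0.05]]}}

```text
t: 19.85
eef_pos: [440.8, 264.7, 247.4]
tcp_rot: [3.141, 0.001, -3.087]
ft_force: [-0.5, -0.6, 0.8]
opening: 0.527
```

>>> {"op": "apply_moves", "data": {"commands": [[0,0,0,0,0,0,0.025],[0,0,0,0,0,0,0.015],[0,0,0,0,0,0,0.005],[0,0,0,0,0,0,0.005],[0,0,0,0,0,0,0.005]]}}

```text
t: 20.27
eef_pos: [440.4, 264.6, 246.8]
tcp_rot: [3.141, 0.001, -3.087]
ft_force: [0.0, -0.1, 0.6]
opening: 0.232
```

>>> {"op": "apply_moves", "data": {"commands": [[0,0,0,0,0,0,0.005],[0,0,0,0,0,0,0.005]]}}

```text
t: 20.43
eef_pos: [440.4, 264.7, 246.6]
tcp_rot: [3.141, 0.0, -3.087]
ft_force: [-0.7, 1.9, 3.5]
opening: 0.151
```

>>> {"op": "apply_moves", "data": {"commands": [[0,0,0.7,-0.005,-0.001,0,0.005],[0,0,0.675,-0.01,-0.001,0,0.005],[0,0,0,-0.012,-0.0013,0,0.005],[0,0,0,-0.012,-0.0013,0,0.005],[0,0,0,-0.012,-0.0013,0,0.005]]}}

```text
t: 20.85
eef_pos: [491.6, 260.5, 246.5]
tcp_rot: [-3.141, -0.002, -3.111]
ft_force: [-5.2, 0.3, 6.2]
opening: 0.149
```

>>> {"op": "apply_moves", "data": {"commands": [[0,0,0,-0.012,-0.0013,0,0.005],[0,0,0,-0.012,-0.0013,0,0.005],[0,0,0,-0.012,-0.0013,0,0.005],[0,0,0,-0.008,-0.0001,0,0.005],[0,0,0,0,0,0,0.005]]}}

```text
t: 21.27
eef_pos: [536.9, 257.7, 246.5]
tcp_rot: [3.141, 0.002, -3.111]
ft_force: [3.5, -1.7, 5.3]
opening: 0.144
```

>>> {"op": "apply_moves", "data": {"commands": [[0,0,0,-0.002,0,0.0005,0.005],[0,0,0,-0.002,0,0.0005,0.005],[0,0,0,-0.002,0,0,0.005],[0,0,0,-0.001,0,0,0.005],[0,0,0,0,0,0,0.005]]}}

```text
t: 21.68
eef_pos: [542.4, 258.2, 245.0]
tcp_rot: [-3.142, -0.0, -3.11]
ft_force: [0.4, -0.5, -3.0]
opening: 0.149
```

>>> {"op": "apply_moves", "data": {"commands": [[0,0,0,-0.001,0,0,0.005],[0,0,0,-0.001,0,0,0.005],[0,0,0,0,0,0,0.005]]}}

```text
t: 21.93
eef_pos: [544.7, 258.2, 245.1]
tcp_rot: [-3.142, -0.0, -3.111]
ft_force: [0.4, 0.6, -2.8]
opening: 0.144
```

>>> {"op": "apply_moves", "data": {"commands": [[0,0,0,0,0,0.001,0.005],[0,0,0,0,0,0.001,0.005],[0,0,0,0,0,0,0.005]]}}

```text
t: 22.18
eef_pos: [544.7, 258.3, 243.2]
tcp_rot: [3.141, 0.0, -3.111]
ft_force: [0.6, 1.9, -3.9]
opening: 0.145
```

>>> {"op": "apply_moves", "data": {"commands": [[0,0,0,0,0,0.001,0.005],[0,0,0,0,0,0,0.005]]}}

```text
t: 22.35
eef_pos: [544.8, 258.4, 242.3]
tcp_rot: [3.141, 0.001, -3.111]
ft_force: [1.5, 2.5, -3.0]
opening: 0.146
```

>>> {"op": "apply_moves", "data": {"commands": [[0,0,0,0,0,0.001,0.005],[0,0,0,0,0,0,0.005]]}}

```text
t: 22.52
eef_pos: [544.8, 258.3, 241.4]
tcp_rot: [3.141, 0.001, -3.111]
ft_force: [0.9, 4.7, -2.0]
opening: 0.146
```

>>> {"op": "apply_moves", "data": {"commands": [[0,0,0,0,0,0.001,0.005],[0,0,0,0,0,0,0.005],[0,0,0,0,0,0,0.005]]}}

```text
t: 22.77
eef_pos: [544.6, 258.4, 240.9]
tcp_rot: [3.141, 0.001, -3.111]
ft_force: [-3.2, 4.8, 5.0]
opening: 0.148
```

>>> {"op": "apply_moves", "data": {"commands": [[0,0,0,0,0,0,0.045],[0,0,0,0,0,0,0.045],[0,0,0,0,0,0,0.045],[0,0,0,0,0,0,0.045],[0,0,0,0,0,-0.02,0.045]]}}

```text
t: 23.18
eef_pos: [544.2, 257.7, 257.6]
tcp_rot: [-3.14, -0.005, -3.111]
ft_force: [0.3, 0.1, -0.4]
opening: 0.437
```

>>> {"op": "apply_moves", "data": {"commands": [[0,0,0,0,0,-0.04,0.045],[0,0,0,0,0,-0.04,0.045],[0,0,0,0,-0.04,-0.02,0.045],[0,0,0,0,-0.041,0,0.045],[0,0,0,0,-0.041,0,0.045]]}}

```text
t: 23.6
eef_pos: [547.9, 138.0, 360.4]
tcp_rot: [3.141, 0.003, -3.109]
ft_force: [2.0, -0.2, 0.0]
opening: 0.473
```

>>> {"op": "apply_moves", "data": {"commands": [[0,0,0,0,-0.04,0,0.045],[0,0,0,0,-0.04,0,0.045],[0,0,0,0,-0.04,0,0.045],[0,0,0,0,-0.03,0,0.045]]}}

```text
t: 23.93
eef_pos: [552.7, -13.8, 359.0]
tcp_rot: [-3.141, -0.0, -3.112]
ft_force: [1.2, 0.2, -0.1]
opening: 0.471
```

```bash
python3 - <<'E'
from h import *
t=np.mean([cam("top")["color"].astype(float) for _ in range(8)],0).clip(0,255).astype(np.uint8)
s=cam("scene")["color"]
a=crop(t,150,200,238,290,6.2,5);b=crop(s,180,225,330,330,1.6)
o=np.zeros((558,800,3),np.uint8);o[:a.shape[0],:a.shape[1]]=a[:558];o[:b.shape[0],550:550+b.shape[1]]=b
d=crop(s,180,130,300,200,2);o[200:340,550:790]=d
cv2.imwrite("pics/q1.png",o);print(env.state()["eef_pos"])
E
```

```text
[552.96938657  -9.89708122 358.95663485]
```

View pics/q1.png

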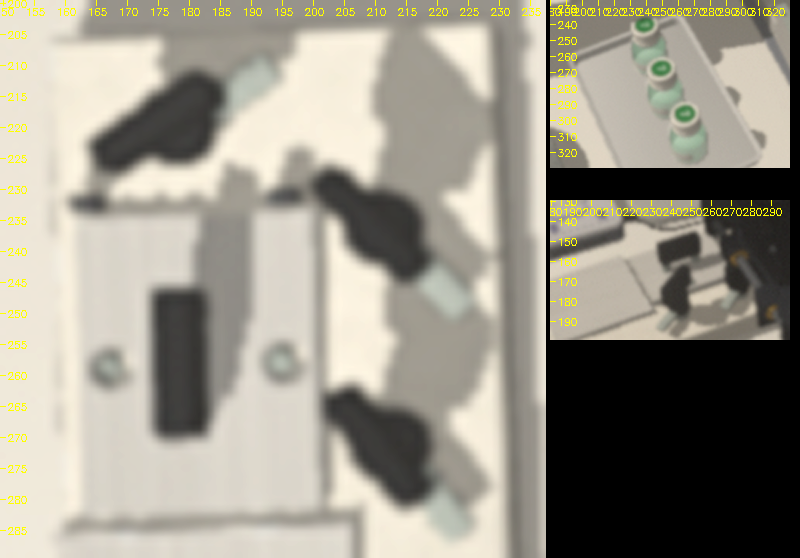

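```bash
python3 - <<'E'
from h import *
np.set_printoptions(precision=1,suppress=True)
t=cam("top")
px=lambda L:[(150+u/6.2-.5,200+v/6.2-.5) for u,v in L]
for n,L in(("near",[(342,390),(410,494)]),("mid",[(328,178),(402,268)]),("end",[(100,152),(210,88)])):
    P=unproj(t,px(L),87)[:,:2];d=P[1]-P[0];print(n,P.mean(0),np.degrees(np.arctan2(d[1],d[0])),np.linalg.norm(d))
print("pins",unproj(t,px([(108,367),(281,361)]),35)[:,:2])
# unit-frame offsets from seat
s=env.state();print(s["eef_pos"],s["tcp_rot"],s["joints"])
# segment dark blob by threshold, min-area rect
im=cam("top")["color"]; g=im.max(2)
m=(g<75).astype(np.uint8);k,lab,st,ce=cv2.connectedComponentsWithStats(m[200:290,150:238])
for i in range(1,k):
    if st[i,4]>60:
        ys,xs=np.where(lab==i);r=cv2.minAreaRect(np.c_[xs+150,ys+200].astype(np.float32));print(ce[i]+[150,200],st[i],r)
E
```

```text
near [517.1 189.3] -146.8500164103636 39.84380449897733
mid [587.2 192.9] -140.6619802700387 37.532142161405595
end [620.7 260.4] -59.92831791320253 40.74156718439139
pins [[541.8 288.2]
 [543.5 230.2]]
[553. -10. 359.] [ 3.1  0.  -3.1] [-0.1  0.4  1.8  0.   0.9 -1.7]
[176.3 219.7] [ 15  12  21  16 189] ((176.5800323486328, 220.94000244140625), (11.400001525878906, 23.000003814697266), 53.13010025024414)
[210.5 235.7] [ 51  28  18  17 166] ((210.25001525878906, 234.75001525878906), (21.21320343017578, 10.60660171508789), 45.0)
[178.6 258. ] [ 25  47   9  23 188] ((179.0, 258.0), (22.0, 8.0), 90.0)
[211.7 271.1] [ 52  63  18  18 181] ((211.7500457763672, 269.7500305175781), (21.920310974121094, 11.31370735168457), 45.0)
```

>>> {"op": "apply_moves", "data": {"commands": [[0,0,-6.3,0,0,0,0.05],[0,0,-6.3,0,0,0,0.05],[0,0,-6.3,0,0,0,0.05],[0,0,-6.3,0,0,0,0.05],[0,0,-6.3,0,0,0,0.05]]}}

```text
t: 24.9
eef_pos: [553.0, -10.5, 359.0]
tcp_rot: [3.142, 0.0, -2.555]
ft_force: [-0.9, -0.2, 0.2]
opening: 0.525
```

>>> {"op": "apply_moves", "data": {"commands": [[0,0,0,-0.0132,0.0312,0,0.05],[0,0,0,-0.0132,0.0312,0,0.05],[0,0,0,-0.0132,0.0312,0,0.05],[0,0,0,-0.0132,0.0312,0,0.05],[0,0,0,-0.0132,0.0312,0,0.05]]}}

```text
t: 25.32
eef_pos: [522.0, 157.5, 359.1]
tcp_rot: [-3.142, 0.0, -2.56]
ft_force: [0.5, 0.6, -0.1]
opening: 0.531
```

>>> {"op": "apply_moves", "data": {"commands": [[0,0,0,-0.0132,0.0312,0,0.05],[0,0,0,0,0,0.02,0.05],[0,0,0,0,0,0.02,0.05],[0,0,0,0,0,0,0.05],[0,0,0,0,0,0,0.05]]}}

```text
t: 25.73
eef_pos: [516.4, 189.4, 318.7]
tcp_rot: [3.141, -0.002, -2.56]
ft_force: [-0.0, 0.0, -0.1]
opening: 0.527
```

```bash
cat > rem.py <<'E'
import sys
from h import *
def rem(x,y,z):
    s=env.state();M=R.from_euler('xyz',s["tcp_rot"]).as_matrix()
    print(s["eef_pos"].round(1),np.degrees(s["tcp_rot"]).round(1),"rem tool mm",(M.T@(np.array([x,y,z])-s["eef_pos"])).round(1),"J",s["joints"].round(2),"F",s["ft_force"].round(1),"M",s["moment"].round(2),s["opening"].round(3))
rem(*map(float,sys.argv[1:4]))
E
python3 rem.py 517 190 256
```

```text
Traceback (most recent call last):
  File "rem.py", line 6, in <module>
    rem(*map(float,sys.argv[1:4]))
    ~~~^^^^^^^^^^^^^^^^^^^^^^^^^^^
  File "rem.py", line 5, in rem
    print(s["eef_pos"].round(1),np.degrees(s["tcp_rot"]).round(1),"rem tool mm",(M.T@(np.array([x,y,z])-s["eef_pos"])).round(1),"J",s["joints"].round(2),"F",s["ft_force"].round(1),"M",s["moment"].round(2),s["opening"].round(3))
                                                                                                                                                                                                             ^^^^^^^^^^^^^^^^^^
AttributeError: 'float' object has no attribute 'round'
```

>>> {"op": "apply_moves", "data": {"commands": [[0,0,0,0,0,0.025,0.05],[0,0,0,0,0,0.025,0.05],[0,0,0,0,0,0.011,0.05],[0,0,0,0,0,0,0.05],[0,0,0,0,0,0,0.03]]}}

```text
t: 26.15
eef_pos: [516.9, 188.9, 258.7]
tcp_rot: [3.142, 0.0, -2.561]
ft_force: [-0.4, -0.3, 0.7]
opening: 0.498
```

>>> {"op": "apply_moves", "data": {"commands": [[0,0,0,0,0,0,0.005],[0,0,0,0,0,0,0.005],[0,0,0,0,0,0,0.005],[0,0,0,0,0,0,0.005],[0,0,0,0,0,0,0.005]]}}

```text
t: 26.57
eef_pos: [516.4, 189.5, 258.6]
tcp_rot: [3.141, 0.001, -2.561]
ft_force: [-8.6, 26.8, 6.8]
opening: 0.162
```

```bash
sed -i 's/s\["opening"\].round(3)/round(float(s["opening"]),3)/' rem.py; python3 rem.py 517 190 256
```

```text
[516.4 189.5 258.6] [ 1.800e+02  1.000e-01 -1.468e+02] rem tool mm [-0.8  0.1  2.6] J [ 0.23  0.58  1.88  0.    0.68 -1.92] F [-8.6 26.8  6.8] M [5.13 1.74 0.09] 0.162
```

>>> {"op": "apply_moves", "data": {"commands": [[0,0,0,0,0.0015,0,0.005],[0,0,0,0,0.001,0,0.005],[0,0,0,0,0,0,0.005]]}}

```text
t: 26.82
eef_pos: [515.4, 191.3, 258.6]
tcp_rot: [-3.141, 0.002, -2.561]
ft_force: [0.2, 1.0, 6.6]
opening: 0.136
```

>>> {"op": "apply_moves", "data": {"commands": [[0,0,5,0,0,0,0.005],[0,0,5,0,0,0,0.005],[0,0,5,0,0,0,0.005],[0,0,5,0,0,0,0.005],[0,0,5,0,0,0,0.005]]}}

```text
t: 27.23
eef_pos: [515.4, 191.3, 258.6]
tcp_rot: [3.141, 0.001, -3.002]
ft_force: [-0.1, 4.1, 6.7]
opening: 0.135
```

```bash
python3 rem.py 517 190 256
```

```text
[515.4 191.3 258.6] [ 1.80e+02  1.00e-01 -1.72e+02] rem tool mm [-1.4 -1.5  2.6] J [ 0.24  0.58  1.88  0.    0.68 -1.48] F [-0.1  4.1  6.7] M [0.77 0.14 0.09] 0.135
```

>>> {"op": "apply_moves", "data": {"commands": [[0,0,6,0,0,0,0.005],[0,0,6,0,0,0,0.005],[0,0,6,0,0,0,0.005],[0,0,6,0,0,0,0.005],[0,0,6,0,0,0,0.005]]}}

```text
t: 27.65
eef_pos: [515.4, 191.5, 258.6]
tcp_rot: [3.14, 0.001, 2.757]
ft_force: [-0.0, 6.2, 7.0]
opening: 0.141
```

>>> {"op": "apply_moves", "data": {"commands": [[0,0,6,0,0,0,0.005],[0,0,6,0,0,0,0.005],[0,0,6,0,0,0,0.005],[0,0,6,0,0,0,0.005],[0,0,6,0,0,0,0.005]]}}

```text
t: 28.07
eef_pos: [515.4, 191.6, 258.6]
tcp_rot: [3.139, 0.0, 2.233]
ft_force: [0.4, 7.0, 4.8]
opening: 0.135
```

>>> {"op": "apply_moves", "data": {"commands": [[0,0,6,0,0,0,0.005],[0,0,6,0,0,0,0.005],[0,0,6,0,0,0,0.005],[0,0,6,0,0,0,0.005],[0,0,6,0,0,0,0.005]]}}

```text
t: 28.48
eef_pos: [515.5, 191.6, 258.6]
tcp_rot: [3.139, -0.001, 1.71]
ft_force: [1.2, 6.5, 5.6]
opening: 0.134
```

```bash
python3 rem.py 517 190 256
```

```text
[515.5 191.6 258.6] [ 1.799e+02 -1.000e-01  9.800e+01] rem tool mm [-1.8  1.2  2.6] J [0.24 0.58 1.88 0.   0.68 0.1 ] F [1.2 6.5 5.6] M [ 1.27 -0.07  0.07] 0.134
```

>>> {"op": "apply_moves", "data": {"commands": [[0,0,3,0,0,0,0.005],[0,0,3,0,0,0,0.005],[0,0,2,0,0,0,0.005],[0,0,0,0,0,0,0.005]]}}

```text
t: 28.82
eef_pos: [515.6, 191.7, 258.6]
tcp_rot: [3.139, -0.001, 1.574]
ft_force: [1.0, 8.1, 4.7]
opening: 0.133
```

```bash
python3 rem.py 517 190 256
```

```text
[515.6 191.7 258.6] [ 1.799e+02 -1.000e-01  9.020e+01] rem tool mm [-1.7  1.4  2.6] J [0.24 0.58 1.88 0.   0.68 0.23] F [1.  8.1 4.7] M [ 1.38 -0.1   0.61] 0.133
```

>>> {"op": "apply_moves", "data": {"commands": [[0,0,2,0,0,0,0.005],[0,0,1,0,0,0,0.005],[0,0,0,0,0,0,0.005]]}}

```text
t: 29.07
eef_pos: [515.6, 191.6, 258.7]
tcp_rot: [3.139, -0.001, 1.524]
ft_force: [1.6, 7.0, 4.0]
opening: 0.142
```

```bash
python3 rem.py 517 190 256
```

```text
[515.6 191.6 258.7] [ 1.798e+02 -1.000e-01  8.730e+01] rem tool mm [-1.5  1.5  2.7] J [0.24 0.58 1.88 0.   0.68 0.28] F [1.6 7.  4. ] M [ 1.1  -0.19  0.82] 0.142
```

>>> {"op": "apply_moves", "data": {"commands": [[0,0,-3,0,0,0,0.05],[0,0,0,0,0,0,0.05],[0,0,0,0,0,0,0.05],[0,0,0,0,0,0,0.05],[0,0,0,0,0,-0.03,0.05]]}}

```text
t: 29.48
eef_pos: [514.5, 190.7, 284.2]
tcp_rot: [-3.134, 0.002, 1.574]
ft_force: [-0.3, 0.3, -0.7]
opening: 0.438
```

>>> {"op": "apply_moves", "data": {"commands": [[0,0,0,0,0,-0.03,0.05],[0,0,-6.6,0,0,0,0.05],[0,0,-6.6,0,0,0,0.05],[0,0,-6.6,0,0,0,0.05],[0,0,-6.6,0,0,0,0.05]]}}

```text
t: 29.9
eef_pos: [515.0, 190.9, 318.1]
tcp_rot: [3.142, -0.0, 2.041]
ft_force: [0.0, -0.1, -0.1]
opening: 0.525
```

>>> {"op": "apply_moves", "data": {"commands": [[0,0,-6.6,0,0,0,0.05],[0,0,-6.6,0,0,0,0.05],[0,0,-6.6,0,0,0,0.05],[0,0,-6.6,0,0,0,0.05],[0,0,-6.6,0,0,0,0.05]]}}

```text
t: 30.32
eef_pos: [515.1, 191.0, 317.9]
tcp_rot: [-3.141, -0.0, 2.617]
ft_force: [0.8, -0.4, 0.3]
opening: 0.523
```

>>> {"op": "apply_moves", "data": {"commands": [[0,0,-6.6,0,0,0,0.05],[0,0,-6.6,0,0,0,0.05],[0,0,-6.6,0,0,0,0.05],[0,0,-6.6,0,0,0,0.05],[0,0,-6.6,0,0,0,0.05]]}}

```text
t: 30.73
eef_pos: [515.1, 191.0, 317.8]
tcp_rot: [-3.142, -0.0, -3.09]
ft_force: [-0.3, -1.0, 0.2]
opening: 0.527
```

>>> {"op": "apply_moves", "data": {"commands": [[0,0,-6.6,0,0,0,0.05],[0,0,-6.6,0,0,0,0.05],[0,0,-6.6,0,0,0,0.05],[0,0,-6.6,0,0,0,0.05],[0,0,-6.6,0,0,0,0.05]]}}

```text
t: 31.15
eef_pos: [515.1, 191.0, 317.9]
tcp_rot: [3.141, -0.0, -2.515]
ft_force: [-0.1, 0.5, 0.2]
opening: 0.53
```

>>> {"op": "apply_moves", "data": {"commands": [[0,0,0,-0.028,-0.0214,0,0.05],[0,0,0,-0.028,-0.0214,0,0.05],[0,0,0,0,0,0,0.05],[0,0,0,0,0,0,0.05]]}}

```text
t: 31.48
eef_pos: [586.4, 188.6, 317.3]
tcp_rot: [3.141, -0.001, -2.521]
ft_force: [-2.2, -0.6, -0.3]
opening: 0.525
```

```bash
python3 rem.py 586 194 258
```

```text
[586.4 188.6 317.3] [ 180.    -0.  -144.4] rem tool mm [-2.8  4.7 59.3] J [ 0.2   0.57  1.67  0.    0.9  -1.99] F [-2.2 -0.6 -0.3] M [ 0.07  0.05 -0.  ] 0.525
```

>>> {"op": "apply_moves", "data": {"commands": [[0,0,0,-0.0028,0.0047,0,0.05],[0,0,-3.7,0,0,0.025,0.05],[0,0,0,0,0,0.025,0.05],[0,0,0,0,0,0.009,0.05],[0,0,0,0,0,0,0.05]]}}

```text
t: 31.9
eef_pos: [584.1, 194.7, 257.2]
tcp_rot: [3.14, -0.004, -2.455]
ft_force: [0.2, 0.2, -0.3]
opening: 0.523
```

>>> {"op": "apply_moves", "data": {"commands": [[0,0,0,0,0,0,0.03],[0,0,0,0,0,0,0.005],[0,0,0,0,0,0,0.005],[0,0,0,0,0,0,0.005],[0,0,0,0,0,0,0.005]]}}

```text
t: 32.32
eef_pos: [585.1, 194.5, 259.8]
tcp_rot: [-3.141, 0.001, -2.455]
ft_force: [0.2, 0.1, -0.4]
opening: 0.229
```

>>> {"op": "apply_moves", "data": {"commands": [[0,0,0,0,0,0,0.005],[0,0,0,0,0,0,0.005]]}}

```text
t: 32.48
eef_pos: [585.7, 193.3, 259.6]
tcp_rot: [-3.139, 0.0, -2.454]
ft_force: [2.5, -9.0, 4.8]
opening: 0.136
```

```bash
python3 rem.py 586 194 258
```

```text
[585.7 193.3 259.6] [-179.8    0.  -140.6] rem tool mm [-0.7  0.3  1.6] J [ 0.21  0.65  1.71 -0.    0.78 -2.04] F [ 2.5 -9.   4.8] M [-1.65 -0.49  0.  ] 0.136
```

>>> {"op": "apply_moves", "data": {"commands": [[0,0,5,0,-0.0008,0,0.005],[0,0,5,0,0,0,0.005],[0,0,5,0,0,0,0.005],[0,0,5,0,0,0,0.005],[0,0,5,0,0,0,0.005]]}}

```text
t: 32.9
eef_pos: [585.7, 193.7, 259.6]
tcp_rot: [3.142, 0.0, -2.895]
ft_force: [-1.9, -0.3, 5.3]
opening: 0.135
```

>>> {"op": "apply_moves", "data": {"commands": [[0,0,6,0,0,0,0.005],[0,0,6,0,0,0,0.005],[0,0,6,0,0,0,0.005],[0,0,6,0,0,0,0.005],[0,0,6,0,0,0,0.005]]}}

```text
t: 33.32
eef_pos: [585.6, 194.5, 259.6]
tcp_rot: [3.14, 0.001, 2.864]
ft_force: [-1.6, 8.3, 1.9]
opening: 0.133
```

>>> {"op": "apply_moves", "data": {"commands": [[0,0,6,0,0,0,0.005],[0,0,6,0,0,0,0.005],[0,0,6,0,0,0,0.005],[0,0,6,0,0,0,0.005],[0,0,6,0,0,0,0.005]]}}

```text
t: 33.73
eef_pos: [585.9, 195.2, 259.7]
tcp_rot: [3.138, -0.0, 2.34]
ft_force: [2.5, 14.2, -0.1]
opening: 0.134
```

>>> {"op": "apply_moves", "data": {"commands": [[0,0,6,0,0,0,0.005],[0,0,6,0,0,0,0.005],[0,0,6,0,0,0,0.005],[0,0,6,0,0,0,0.005],[0,0,6,0,0,0,0.005]]}}

```text
t: 34.15
eef_pos: [586.4, 195.5, 259.7]
tcp_rot: [3.136, -0.002, 1.816]
ft_force: [7.4, 15.9, -3.7]
opening: 0.134
```

>>> {"op": "apply_moves", "data": {"commands": [[0,0,6,0,0,0,0.005],[0,0,6,0,0,0,0.005],[0,0,3,0,0,0,0.005],[0,0,0,0,0,0,0.005]]}}

```text
t: 34.48
eef_pos: [586.7, 195.5, 259.7]
tcp_rot: [3.135, -0.003, 1.557]
ft_force: [8.9, 15.1, -4.1]
opening: 0.14
```

```bash
python3 rem.py 586 194 258
```

```text
[586.7 195.5 259.7] [179.6  -0.2  89.2] rem tool mm [-1.5 -0.7  1.7] J [0.21 0.65 1.71 0.   0.77 0.23] F [ 8.9 15.1 -4.1] M [ 2.61 -1.47  0.59] 0.14
```

>>> {"op": "apply_moves", "data": {"commands": [[0,0,2,0,0,0,0.005],[0,0,1,0,0,0,0.005],[0,0,0,0,0,0,0.005]]}}

```text
t: 34.73
eef_pos: [586.7, 195.3, 259.7]
tcp_rot: [3.136, -0.003, 1.508]
ft_force: [8.8, 14.1, -3.1]
opening: 0.149
```

```bash
python3 rem.py 586 194 258
```

```text
[586.7 195.3 259.7] [179.7  -0.2  86.4] rem tool mm [-1.4 -0.6  1.7] J [0.21 0.65 1.71 0.   0.77 0.28] F [ 8.8 14.1 -3.1] M [ 2.21 -1.43  0.75] 0.149
```

>>> {"op": "apply_moves", "data": {"commands": [[0,0,-3,0,0,0,0.05],[0,0,0,0,0,0,0.05],[0,0,0,0,0,0,0.05],[0,0,0,0,0,0,0.05],[0,0,0,0,0,-0.03,0.05]]}}

```text
t: 35.15
eef_pos: [584.8, 193.4, 284.8]
tcp_rot: [-3.134, 0.002, 1.558]
ft_force: [-0.3, -0.1, 0.0]
opening: 0.443
```

>>> {"op": "apply_moves", "data": {"commands": [[0,0,0,0,0,-0.03,0.05],[0,0,-6.15,0,0,0,0.05],[0,0,-6.15,0,0,0,0.05],[0,0,-6.15,0,0,0,0.05],[0,0,-6.15,0,0,0,0.05]]}}

```text
t: 35.57
eef_pos: [585.5, 193.6, 319.2]
tcp_rot: [3.141, -0.0, 1.993]
ft_force: [0.8, 0.1, -0.1]
opening: 0.525
```

>>> {"op": "apply_moves", "data": {"commands": [[0,0,-6.15,0,0,0,0.05],[0,0,0,0.0204,0.0311,0,0.05],[0,0,0,0.0204,0.0311,0,0.05],[0,0,0,0,0,0,0.05],[0,0,0,0,0,0,0.05]]}}

```text
t: 35.98
eef_pos: [619.0, 261.4, 318.4]
tcp_rot: [-3.141, -0.0, 2.097]
ft_force: [-0.9, 0.7, -0.1]
opening: 0.527
```

```bash
python3 rem.py 620 261.5 258
```

```text
[619.  261.4 318.4] [-180.    -0.   120.2] rem tool mm [-0.4  0.9 60.4] J [ 0.3   0.64  1.52  0.    0.98 -0.23] F [-0.9  0.7 -0.1] M [-0.07  0.   -0.06] 0.527
```

>>> {"op": "apply_moves", "data": {"commands": [[0,0,0,0,0.0008,0.025,0.05],[0,0,0,0,0,0.025,0.05],[0,0,0,0,0,0.01,0.05],[0,0,0,0,0,0,0.05],[0,0,0,0,0,0,0.03]]}}

```text
t: 36.4
eef_pos: [619.7, 260.2, 259.3]
tcp_rot: [-3.141, -0.0, 2.096]
ft_force: [-0.3, 0.1, 0.6]
opening: 0.492
```

>>> {"op": "apply_moves", "data": {"commands": [[0,0,0,0,0,0,0.005],[0,0,0,0,0,0,0.005],[0,0,0,0,0,0,0.005],[0,0,0,0,0,0,0.005],[0,0,0,0,0,0,0.005]]}}

```text
t: 36.82
eef_pos: [620.3, 260.9, 259.9]
tcp_rot: [3.137, 0.001, 2.097]
ft_force: [16.1, 4.3, -8.6]
opening: 0.162
```

>>> {"op": "apply_moves", "data": {"commands": [[0,0,0,0,0,0,0.005],[0,0,0,0,0,0,0.005]]}}

```text
t: 36.98
eef_pos: [621.0, 261.2, 259.9]
tcp_rot: [3.135, 0.001, 2.097]
ft_force: [12.0, 4.6, -3.8]
opening: 0.136
```

```bash
python3 rem.py 620 261.5 258
```

```text
[621.  261.2 259.9] [1.796e+02 1.000e-01 1.201e+02] rem tool mm [ 0.8 -0.8  1.9] J [ 0.3   0.71  1.56  0.    0.86 -0.23] F [12.   4.6 -3.8] M [ 0.72 -1.91 -0.02] 0.136
```

>>> {"op": "apply_moves", "data": {"commands": [[0,0,5,0,0.0012,0,0.005],[0,0,5,0,0,0,0.005],[0,0,5,0,0,0,0.005],[0,0,5,0,0,0,0.005],[0,0,5,0,0,0,0.005]]}}

```text
t: 37.4
eef_pos: [621.2, 261.4, 259.8]
tcp_rot: [3.139, -0.0, 1.656]
ft_force: [2.6, -0.1, 2.9]
opening: 0.135
```

>>> {"op": "apply_moves", "data": {"commands": [[0,0,6,0,0,0,0.005],[0,0,6,0,0,0,0.005],[0,0,6,0,0,0,0.005],[0,0,6,0,0,0,0.005],[0,0,6,0,0,0,0.005]]}}

```text
t: 37.82
eef_pos: [620.6, 261.5, 259.8]
tcp_rot: [3.141, -0.001, 1.132]
ft_force: [-2.1, 0.5, 5.0]
opening: 0.132
```

>>> {"op": "apply_moves", "data": {"commands": [[0,0,6,0,0,0,0.005],[0,0,6,0,0,0,0.005],[0,0,6,0,0,0,0.005],[0,0,6,0,0,0,0.005],[0,0,6,0,0,0,0.005]]}}

```text
t: 38.23
eef_pos: [620.1, 262.0, 259.8]
tcp_rot: [-3.14, 0.0, 0.608]
ft_force: [-6.9, 4.8, 5.7]
opening: 0.131
```

>>> {"op": "apply_moves", "data": {"commands": [[0,0,6,0,0,0,0.005],[0,0,6,0,0,0,0.005],[0,0,6,0,0,0,0.005],[0,0,6,0,0,0,0.005],[0,0,6,0,0,0,0.005]]}}

```text
t: 38.65
eef_pos: [619.9, 262.7, 259.8]
tcp_rot: [-3.139, 0.001, 0.084]
ft_force: [-8.0, 10.1, 5.2]
opening: 0.138
```

>>> {"op": "apply_moves", "data": {"commands": [[0,0,3,0,0,0,0.005],[0,0,2,0,0,0,0.005],[0,0,0,0,0,0,0.005]]}}

```text
t: 38.9
eef_pos: [619.8, 262.8, 259.8]
tcp_rot: [-3.14, 0.001, 0.001]
ft_force: [-6.5, 10.3, 5.4]
opening: 0.134
```

```bash
python3 rem.py 620 261.5 258
```

```text
[619.8 262.8 259.8] [-1.799e+02  0.000e+00  1.000e-01] rem tool mm [0.2 1.3 1.8] J [0.3  0.71 1.56 0.   0.87 1.87] F [-6.5 10.3  5.4] M [1.81 1.43 0.69] 0.134
```

Moment has risen at the expected angle; press a bit more, then release and clear for the check.

>>> {"op": "apply_moves", "data": {"commands": [[0,0,2,0,0,0,0.005],[0,0,1.5,0,0,0,0.005],[0,0,0,0,0,0,0.005]]}}

```text
t: 39.15
eef_pos: [619.7, 262.9, 259.8]
tcp_rot: [-3.14, 0.001, -0.059]
ft_force: [-8.0, 9.8, 6.4]
opening: 0.145
```

```bash
python3 rem.py 620 261.5 258
```

```text
[619.7 262.9 259.8] [-1.799e+02  1.000e-01 -3.400e+00] rem tool mm [0.4 1.3 1.8] J [0.3  0.71 1.56 0.   0.87 1.93] F [-8.   9.8  6.4] M [1.77 1.64 0.87] 0.145
```

>>> {"op": "apply_moves", "data": {"commands": [[0,0,-3.5,0,0,0,0.05],[0,0,0,0,0,0,0.05],[0,0,0,0,0,0,0.05],[0,0,0,0,0,0,0.05],[0,0,0,0,0,-0.03,0.05]]}}

```text
t: 39.57
eef_pos: [620.0, 260.8, 284.3]
tcp_rot: [3.139, 0.008, 0.0]
ft_force: [-0.1, -0.3, -0.3]
opening: 0.436
```

>>> {"op": "apply_moves", "data": {"commands": [[0,0,0,0,0,-0.04,0.05],[0,0,0,0,0,-0.04,0.05],[0,0,0,0,0.04,-0.01,0.05],[0,0,0,0,0.04,0,0.05],[0,0,0,0,0.04,0,0.05]]}}

```text
t: 39.98
eef_pos: [620.5, 140.2, 380.3]
tcp_rot: [-3.141, -0.002, 0.002]
ft_force: [-0.2, 1.0, 0.1]
opening: 0.524
```

>>> {"op": "apply_moves", "data": {"commands": [[0,0,0,0,0.04,0,0.05],[0,0,0,0,0.04,0,0.05],[0,0,0,0,0.04,0,0.05],[0,0,0,0,0.04,0,0.05]]}}

```text
t: 40.32
eef_pos: [620.9, -20.8, 379.1]
tcp_rot: [3.142, -0.0, 0.001]
ft_force: [0.8, -0.3, 0.9]
opening: 0.525
```

```bash
python3 - <<'E'
from h import *
t=np.mean([cam("top")["color"].astype(float) for _ in range(6)],0).clip(0,255).astype(np.uint8)
s=cam("scene")["color"]
a=crop(t,150,200,238,290,6.2,5);b=crop(s,180,225,330,330,1.6)
o=np.zeros((558,800,3),np.uint8);o[:a.shape[0],:a.shape[1]]=a[:558];o[:b.shape[0],550:550+b.shape[1]]=b
d=crop(s,180,130,300,200,2);o[200:340,550:790]=d
e=crop(t,270,190,395,355,1.3);o[342:342+e.shape[0],550:550+e.shape[1]]=e
cv2.imwrite("pics/z1.png",o);print(env.state()["eef_pos"])
E
```

```text
[621.28393849 -17.59440168 378.97070455]
```

View pics/z1.png

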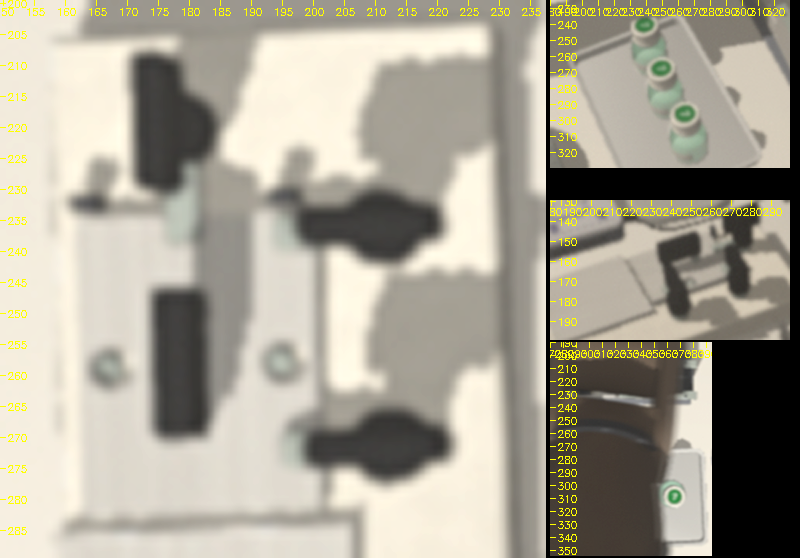

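```bash
python3 -c "
from cell import env
print(env.job_done(), env.state()['ft_force'])"
```

```text
the job is handed in; nothing more can be done
the job is handed in; nothing more can be done
```

The job is done and handed in at about 41 s of the 210 s allowed; no verdict is reported.

- **Vials:** All three were in the chute. I lifted out the uppermost, which was already free, then drew the other two up from under the keeper lips by their caps before lifting them. The last picture shows all three standing in the steel tray.
- **Cover plate:** It slid along by its handle and dropped about 6 mm. The pictures before and after clamping show both pins in the holes, with the plate up to the end stops.
- **Clamp knobs:** Only after that I turned the three clamps clockwise. On each, the resisting moment rose from under 0.1 to 0.75–0.87 N m at the expected end angle. The last picture shows all three toes over the plate.

No check failed or disagreed at the end, and the arm finished clear of everything. The largest contact force I saw was about 27 N, when the gripper first closed off-centre on the near knob; I re-centred it before turning. I did not move or touch any of the other bench items, but I did not picture them separately at the end.

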